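# Set up support rods on the bench rail

### The arm

A 7-joint arm with a two-finger parallel gripper is mounted at the origin on the work surface. World frame = base frame: x ahead of the robot, y to its left, z up, the work surface at z = 0. Lengths are in mm, angles in rad, forces in N, time in s.
With the tool pointing down it reaches from about 400 to 875 mm from the base axis. Payload 4.4 kg.
Tool frame: the origin (TCP) lies midway between the tips of the shut fingers; the grasp point (between the pads) lies 19 mm behind it; z points along the fingers, y is the direction in which the jaws open and shut (so a half turn about z gives the same grasp; the last joint's range is limited). The gripper opens to 85 mm and grips with 20 to 120 N. Pads are 22 mm wide; open, the fingers measure 114 mm over their backs; the gripper's body (76 mm by 85 mm) begins 54 mm behind the grasp point. The pads swing forward as they close: fully open they stand 13 mm farther back than shut.
Start: joints at [1.129, 0.628, 0.038, 1.517, -0.027, 0.996, -0.02], TCP at [238.589, -604.643, 231.313] pointing down, gripper open.
Joint ranges: [-3.06, 3.06], [-0.37, 2.12], [-1.25, 1.32], [0.18, 2.47], [-1.1, 4.24], [0.23, 1.98], [-2.94, 2.94]. Speed limits (rad/s): [2.57, 2.57, 3.14, 3.14, 3.14, 3.14, 3.14].

### API

Orientations are given as [roll, pitch, yaw] about the fixed x, y, z axes, in that order (R = Rz(yaw) Ry(pitch) Rx(roll)).
In Python, from cell import ctrl, vision gives the robot as it stands.
- The arm moves only by the tool play_rows, never from a script. Its arguments are lists of equal length, an entry for each row: "slide": the shift along the tool's x, y, z in mm, a list of three; "turn": the turn about the tool's z in rad; "fingers": the opening, from 0 (shut) to 1 (fully open). A call has 1 to 5 rows; each row is the pose to reach, as a shift and turn from the pose measured when the call began, along the tool's axes at that moment; what a row does not reach only later rows make up. A row lasts 1/8 s, in which the tool goes at most 62.5 mm and 10.7 degrees, less where a joint would pass 70% of its speed; a pose out of reach is approached as far as the arm can. A call with a gripper value outside its range is refused whole. The fingers move at their own pace and stop on an object; the grip force is fixed at half the most. Time passes only in rows, so rows that repeat a pose let the fingers close. It gives the time, the measured TCP pose, the force and the opening at its end, in the units of the state.
- ctrl.read_state(): the state, without advancing time (a new reading comes with each control period).
- vision.get_image(name): name is "scene" or "top"; returns (picture, depth): 384x512x3 uint8, blue, green, red; 384x512 float32, mm along the optical axis (not along the pixel's ray), 0 where there is no reading.
- vision.camera_params(name): a dict with "fx", "fy", "cx", "cy" (pixels), "position" and "rotation" of the camera in the world. Camera axes: x right, y up, looking along -z (the intrinsics and any distortion apply to the point x, -y, -z); pixel columns grow to the right and rows downward; lengths in mm; the calibration is good to about 2 mm. A picture is of the moment at which its call begins. camera_params takes no time and is no camera call.
- ctrl.finish_job(): hands the job in, once; it reports no verdict.
The state is a dict: "clock": time; "qpos": joint angles; "qd": joint speeds; "tau": joint torques, N m; "eef_pos": TCP position; "tool_rot": TCP orientation; "force": force on the tool from outside, world axes, zero at the start; "torque": the same for the moment, N m; "width": finger opening in mm.
Only numpy, scipy, OpenCV 4.12 (cv2) and the standard library are available. Lean on these libraries where they do the work, as an engineer would, in place of code of your own. Each camera call takes 0.05 s, during which the arm holds its last target.

### The job

Set up the rod supports on this lab bench: drop the hammer-head foot of each of the four rod sockets into the slot of the bench rail, anywhere along it, until the flange sits on the rail, and give it a quarter turn so that the head lies square across the slot and is caught under the lips. Take every rod there is out of the leaning rack and have it stand upright, fully down, in one of the locked sockets, one rod to a socket. Leave the bottle, jar and beaker where they are.

Things in the scene. Friction and masses are not known exactly. Their poses are not given: they have to be found in the camera images.
- rail: slotted aluminium strut rail fixed flat on the bench, 430 mm long plus 6 mm end caps, 84 mm wide, 25 mm high. Origin: centre of its underside; x along the slot, y across it, z up. A slot 36 mm wide, of one width, runs along the middle of its top between two lips 5 mm thick; below them the channel is 76 mm wide, 16 mm high. Ends are closed: heads go in from above
- rail_slot (a point): centre of the slot's mouth, level with the lips' tops, 25 mm above the bench. With a socket's flange resting on the lips its origin is 7 mm above the rail's underside; its head then has 5 mm of air above and 3 mm below and turns freely either way. No click or spring: friction holds it
- socket_a: loose rod socket, 0.2 kg, upright at the start. From below: flat steel head 60 (its x) x 30 (its y) x 8 mm; round neck 29 mm across, 10 mm high; square flange 54 x 54 x 4 mm; square cup 40 x 40 mm, 60 mm high, sides along x and y, with a square hole 22 mm wide in its top. Height 82 mm. Origin: centre of the head's underside; z up. The head passes the slot only with x along it
- socket_a_mid (a point): centre of that socket's square cup, half-way up it, 52 mm above the underside of the head: where to grip (40 mm wide)
- socket_a_cup (a point): centre of the floor of that socket's hole, 22 mm above the underside of the head; the hole is 60 mm deep
- socket_b: loose rod socket, 0.2 kg, upright at the start. From below: flat steel head 60 (its x) x 30 (its y) x 8 mm; round neck 29 mm across, 10 mm high; square flange 54 x 54 x 4 mm; square cup 40 x 40 mm, 60 mm high, sides along x and y, with a square hole 22 mm wide in its top. Height 82 mm. Origin: centre of the head's underside; z up. The head passes the slot only with x along it
- socket_b_mid (a point): centre of that socket's square cup, half-way up it, 52 mm above the underside of the head: where to grip (40 mm wide)
- socket_b_cup (a point): centre of the floor of that socket's hole, 22 mm above the underside of the head; the hole is 60 mm deep
- socket_c: loose rod socket, 0.2 kg, upright at the start. From below: flat steel head 60 (its x) x 30 (its y) x 8 mm; round neck 29 mm across, 10 mm high; square flange 54 x 54 x 4 mm; square cup 40 x 40 mm, 60 mm high, sides along x and y, with a square hole 22 mm wide in its top. Height 82 mm. Origin: centre of the head's underside; z up. The head passes the slot only with x along it
- socket_c_mid (a point): centre of that socket's square cup, half-way up it, 52 mm above the underside of the head: where to grip (40 mm wide)
- socket_c_cup (a point): centre of the floor of that socket's hole, 22 mm above the underside of the head; the hole is 60 mm deep
- socket_d: loose rod socket, 0.2 kg, upright at the start. From below: flat steel head 60 (its x) x 30 (its y) x 8 mm; round neck 29 mm across, 10 mm high; square flange 54 x 54 x 4 mm; square cup 40 x 40 mm, 60 mm high, sides along x and y, with a square hole 22 mm wide in its top. Height 82 mm. Origin: centre of the head's underside; z up. The head passes the slot only with x along it
- socket_d_mid (a point): centre of that socket's square cup, half-way up it, 52 mm above the underside of the head: where to grip (40 mm wide)
- socket_d_cup (a point): centre of the floor of that socket's hole, 22 mm above the underside of the head; the hole is 60 mm deep
- rack: fixed rack: white base plate 110 x 190 x 8 mm with three square steel sleeves in a row along its y, 65 mm apart, leaning 30 degrees from vertical so that their open tops point up and to its +x. Sleeves are 24 mm wide inside, 30 outside, 60 mm long, their mouths about 74 mm above the bench; each holds at most one rod. Origin: centre of the base's underside; z up
- rod_a: round plain steel support rod, 16 mm in diameter, 180 mm long, 0.12 kg, loose; at the start its lower 60 mm stands in a sleeve of the rack, leaning 30 degrees with it. Origin: centre of its lower end, which goes to the floor of a socket hole; z along the rod towards its upper end. Some rods may be absent
- rod_a_mid (a point): centre of that rod, 90 mm from its lower end, 30 mm out of the sleeve at the start
- rod_b: round plain steel support rod, 16 mm in diameter, 180 mm long, 0.12 kg, loose; at the start its lower 60 mm stands in a sleeve of the rack, leaning 30 degrees with it. Origin: centre of its lower end, which goes to the floor of a socket hole; z along the rod towards its upper end. Some rods may be absent
- rod_b_mid (a point): centre of that rod, 90 mm from its lower end, 30 mm out of the sleeve at the start
- rod_c: round plain steel support rod, 16 mm in diameter, 180 mm long, 0.12 kg, loose; at the start its lower 60 mm stands in a sleeve of the rack, leaning 30 degrees with it. Origin: centre of its lower end, which goes to the floor of a socket hole; z along the rod towards its upper end. Some rods may be absent
- rod_c_mid (a point): centre of that rod, 90 mm from its lower end, 30 mm out of the sleeve at the start
- reagent: bystander: amber glass bottle 68 mm across, 150 mm high; origin at the centre of its underside
- jar: bystander: white plastic jar 72 mm across, 85 mm high; origin at the centre of its underside
- beaker: bystander: glass beaker 72 mm across, 90 mm high; origin at the centre of its underside
Not all that is in view belongs to the job. What is shaped like the socket_b but blue is not meant. Leave any purple look-alike of the socket_a alone.

How it is judged (in metres and radians):
At the end, for the whole second after the job is handed in: each socket upright (0.1 rad), within 6 mm of the slot's centre line, cup floor 24 to 32.5 mm above the rail's underside, head across the slot within 0.3 rad; each rod present has its foot within 10 mm of a socket hole's floor centre, within 0.2 rad of vertical; all at rest (y of socket_a_cup in the frame of rail between -0.006 and 0.006 m and z of socket_a_cup in the frame of rail between 0.024 and 0.0325 m and x of socket_a_cup in the frame of rail between -0.215 and 0.215 m and angle between the x axis of each of socket_a, socket_b, socket_c, socket_d and the y axis of rail, either way round below 0.3 rad and angle between each of socket_a, socket_b, socket_c, socket_d's own z axis and vertical below 0.1 rad and linear speed of each of socket_a, socket_b, socket_c, socket_d below 0.02 m/s and y of socket_b_cup in the frame of rail between -0.006 and 0.006 m and z of socket_b_cup in the frame of rail between 0.024 and 0.0325 m and x of socket_b_cup in the frame of rail between -0.215 and 0.215 m and y of socket_c_cup in the frame of rail between -0.006 and 0.006 m and z of socket_c_cup in the frame of rail between 0.024 and 0.0325 m and x of socket_c_cup in the frame of rail between -0.215 and 0.215 m and y of socket_d_cup in the frame of rail between -0.006 and 0.006 m and z of socket_d_cup in the frame of rail between 0.024 and 0.0325 m and x of socket_d_cup in the frame of rail between -0.215 and 0.215 m and (distance between rod_a and socket_a_cup below 0.01 m or distance between rod_a and socket_b_cup below 0.01 m or distance between rod_a and socket_c_cup below 0.01 m or distance between rod_a and socket_d_cup below 0.01 m) and angle between each of rod_a, rod_b, rod_c's own z axis and vertical below 0.2 rad and linear speed of each of rod_a, rod_b, rod_c below 0.03 m/s and (distance between rod_b and socket_a_cup below 0.01 m or distance between rod_b and socket_b_cup below 0.01 m or distance between rod_b and socket_c_cup below 0.01 m or distance between rod_b and socket_d_cup below 0.01 m) and (distance between rod_c and socket_a_cup below 0.01 m or distance between rod_c and socket_b_cup below 0.01 m or distance between rod_c and socket_c_cup below 0.01 m or distance between rod_c and socket_d_cup below 0.01 m)); the robot touches nothing.
It fails at once if the bottle, jar or beaker is pushed more than 30 mm or knocked over (distance of any of reagent, jar, beaker from where it was at the start of the episode above 0.03 m or angle between any of reagent, jar, beaker's own z axis and vertical above 0.4 rad).
Of rod_a, rod_b, rod_c only 2 to 3 are there at a start; the rules pass over those that are not, and their reading is None.
At some moment in a run one of socket_a, socket_b, socket_c, socket_d may be knocked a few centimetres aside while the robot is not near it.
It also fails if it takes over 208 s, if anything falls off the work surface, if the arm or the gripper's body presses on something with over 40 N, if the wrist force passes 120 N, or if a joint passes its speed limit or range.

## Working session

There is one attempt and no reset: what is moved stays moved. The work goes in short steps, Python scripts to look and compute and a tool call to move; the robot and the scene stay as the last step left them, time stands still between calls to the robot, and variables do not carry over. Pictures are saved under pics/ and viewed, and the job is handed in when it is done.

Besides the shell and the picture viewer there is one more tool, called in YAML: its name, and indented under it one key for each argument. play_rows: Moves the arm, as the interface text tells. Its arguments: {"type":"object","properties":{"slide":{"type":"array"},"turn":{"type":"array"},"fingers":{"type":"array"}},"required":["slide","turn","fingers"]}

```bash
ls; mkdir -p pics; python3 - <<'E'
from cell import ctrl, vision
import cv2
print(ctrl.read_state())
for n in("scene","top"):
    p=vision.camera_params(n);print(n,p)
    im,d=vision.get_image(n)
    cv2.imwrite(f"pics/{n}0.png",im)
E
```

```text
pics
{'clock': 0.0, 'qpos': array([ 1.12919965,  0.6293585 ,  0.03842698,  1.51838039, -0.02699551,
        0.99629628, -0.01999584]), 'qd': array([0.00044934, 0.00017991, 0.00086356, 0.00089127, 0.00048874,
       0.00089241, 0.00154334]), 'tau': array([-7.89419005e-05, -5.63392782e+01,  1.22617710e+00, -1.93444955e+01,
        1.09656170e-02,  1.05755014e-02, -9.05485074e-07]), 'eef_pos': array([ 238.36004915, -604.03801897,  230.37684107]), 'tool_rot': array([-3.13966784e+00,  2.13184583e-05,  3.75815134e-01]), 'force': array([-0.53899591, -0.51612238,  0.90811559]), 'torque': array([-0.01937478, -0.00632077, -0.02133473]), 'width': 85.05095503076868}
scene {'fx': 347.2051200800148, 'fy': 347.2051200800148, 'cx': 254.42095420562882, 'cy': 190.62533739690997, 'position': array([1374.41355867,  166.21547972,  651.29232604]), 'rotation': array([1.01169289, 0.01587456, 1.81347245])}
top {'fx': 413.1561522434073, 'fy': 413.1561522434073, 'cx': 261.8600304727323, 'cy': 191.54984317528672, 'position': array([ 315.93732109,  -53.37347056, 1205.10141349]), 'rotation': array([ 0.16571991, -0.0145961 , -1.57215811])}
```

View pics/scene0.png

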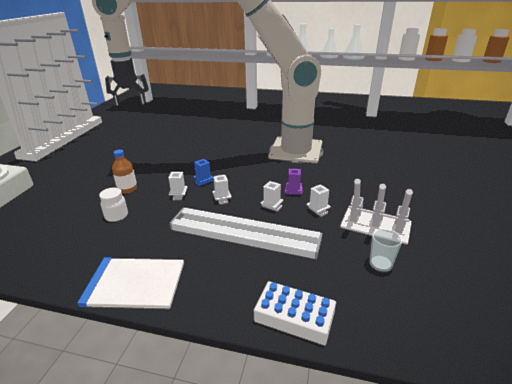

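View pics/top0.png

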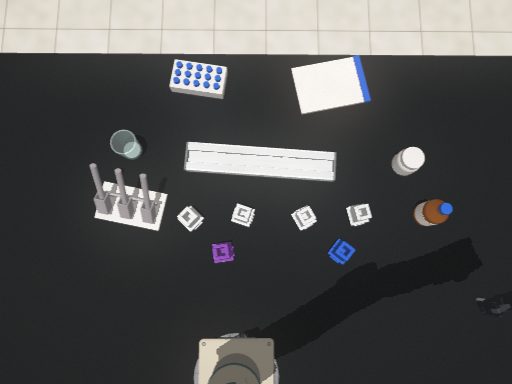

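```bash
cat > h.py <<'E'
import numpy as np, cv2
from scipy.spatial.transform import Rotation as Ro
from cell import ctrl, vision
def cam(n):
    p=vision.camera_params(n); R=Ro.from_euler('xyz',p['rotation']).as_matrix(); return p,R
def look(n,save=None):
    im,d=vision.get_image(n)
    if save: cv2.imwrite('pics/'+save,im)
    return im,d,cloud(n,d)
def cloud(n,d):
    p,R=cam(n); v,u=np.mgrid[:384,:512]
    P=np.stack([(u-p['cx'])/p['fx']*d,-(v-p['cy'])/p['fy']*d,-d],-1)
    return P@R.T+p['position']
def proj(n,X):
    p,R=cam(n); c=(np.atleast_2d(X)-p['position'])@R
    return np.stack([p['cx']-p['fx']*c[:,0]/c[:,2],p['cy']+p['fy']*c[:,1]/c[:,2]],-1)
def ray(n,u,v,z):
    p,R=cam(n); r=R@np.array([(u-p['cx'])/p['fx'],-(v-p['cy'])/p['fy'],-1]); t=(z-p['position'][2])/r[2]
    return p['position']+t*r
def go(x=None,y=None,z=None,yaw=None):
    s=ctrl.read_state(); e=s['eef_pos']; r=s['tool_rot']; R=Ro.from_euler('xyz',r).as_matrix()
    t=np.array([e[i] if q is None else q for i,q in enumerate((x,y,z))])
    sl=R.T@(t-e); tu=0 if yaw is None else -((yaw-r[2]+np.pi)%(2*np.pi)-np.pi)
    print('clock %.2f eef %s yaw %.3f w %.1f F %s q7 %.2f'%(s['clock'],e.round(1),r[2],s['width'],s['force'].round(1),s['qpos'][6]))
    print('SLIDE',sl.round(1),'TURN %.3f (rows %.1f)'%(tu,abs(tu)/0.1867),'lenrows %.1f'%(np.linalg.norm(sl)/62.5))
E
python3 - <<'E'
from h import *
for n in("top","scene"):
    im,d,P=look(n)
    np.savez(f'{n}.npz',im=im,d=d)
    z=P[...,2]
    print(n,'bench z',np.median(z[(z<15)&(z>-15)&(d>0)]))
    m=((z>6)&(z<230)&(d>0)&(P[...,0]>150)&(P[...,0]<1000)&(abs(P[...,1])<600)).astype(np.uint8)
    k,l,st,c=cv2.connectedComponentsWithStats(m)
    for i in range(1,k):
        if st[i,4]>40:
            q=P[l==i]; zz=q[:,2].max(); 
            t=q[q[:,2]>zz-8]
            print(st[i],'px',c[i].round(),'zmax %.0f'%np.percentile(q[:,2],98),'mean',q.mean(0).round(),'lo',np.percentile(q,2,0).round(),'hi',np.percentile(q,98,0).round())
im=np.load('top.npz')['im']; s=np.load('scene.npz')['im']
cv2.imwrite('pics/c1.png',cv2.resize(im[130:270,80:380],None,fx=2.66,fy=2.66,interpolation=cv2.INTER_CUBIC))
cv2.imwrite('pics/c2.png',cv2.resize(s[150:260,155:425],None,fx=2.9,fy=2.9,interpolation=cv2.INTER_CUBIC))
E
```

```text
top bench z 0.6288119700934658
[ 291   55   79   59 3278] px [330.  84.] zmax 18 mean [ 850. -280.   13.] lo [ 770. -385.    8.] hi [ 931. -176.   18.]
[ 169   59   58   40 1755] px [198.  78.] zmax 56 mean [853. 119.  41.] lo [808.  42.  10.] hi [905. 199.  56.]
[110 130  33  30 621] px [125. 144.] zmax 92 mean [646. 321.  56.] lo [610. 284.   7.] hi [675. 350.  92.]
[ 184  142  152   40 3037] px [260. 161.] zmax 30 mean [604. -65.  23.] lo [ 554. -279.    6.] hi [655. 150.  30.]
[391 147  33  29 690] px [407. 161.] zmax 90 mean [ 596. -483.   68.] lo [ 567. -519.   11.] hi [ 630. -458.   90.]
[  89  163   78   68 2719] px [127. 201.] zmax 176 mean [479. 307.  54.] lo [418. 223.   6.] hi [545. 393. 176.]
[413 199  39  27 788] px [431. 212.] zmax 152 mean [ 445. -530.   94.] lo [ 417. -560.   14.] hi [ 478. -511.  152.]
[231 203  23  24 364] px [242. 215.] zmax 86 mean [443. -16.  51.] lo [419. -42.   9.] hi [469.  15.  86.]
[177 205  27  27 408] px [190. 218.] zmax 86 mean [434. 131.  51.] lo [405. 104.   8.] hi [466. 161.  86.]
[291 205  25  26 386] px [303. 217.] zmax 86 mean [ 43
[... 871 characters left out ...]
.] hi [ 477. -322.   82.]
[ 341  179   72   91 2983] px [380. 226.] zmax 174 mean [550. 309.  55.] lo [442. 226.   6.] hi [678. 393. 174.]
[261 181  22  29 432] px [272. 195.] zmax 83 mean [459. -12.  50.] lo [432. -41.   7.] hi [476.  12.  83.]
[307 185  24  30 460] px [319. 199.] zmax 83 mean [449. 135.  50.] lo [422. 107.   7.] hi [468. 162.  83.]
[ 170  208  152   49 2523] px [248. 232.] zmax 27 mean [620. -55.  21.] lo [ 560. -281.    7.] hi [663. 149.  27.]
[  78  257  106   50 4078] px [133. 283.] zmax 14 mean [ 860. -280.   11.] lo [ 777. -385.    8.] hi [ 937. -174.   14.]
[ 254  281   82   63 3216] px [295. 311.] zmax 53 mean [878. 123.  39.] lo [824.  43.   9.] hi [917. 197.  53.]
```

View pics/c1.png

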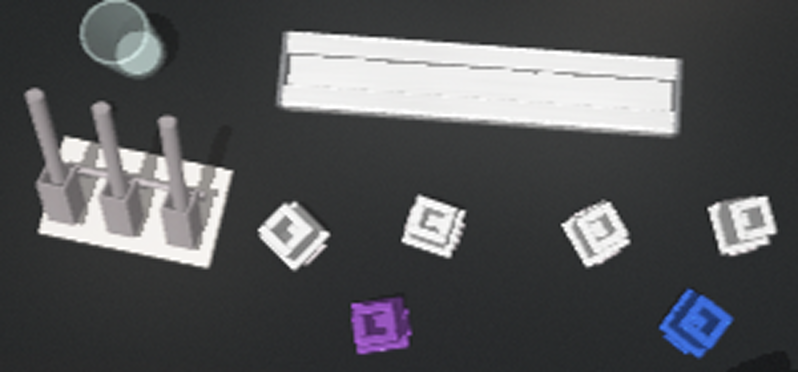

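View pics/c2.png

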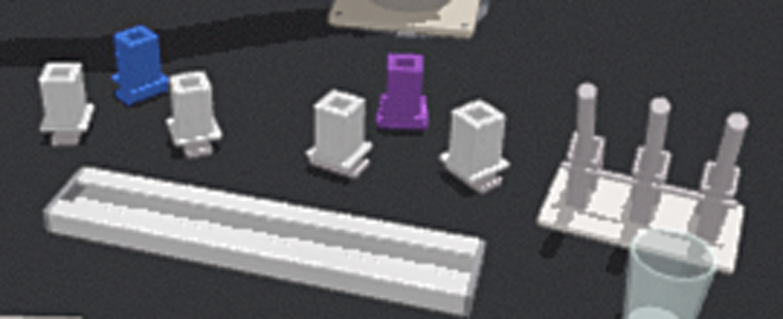

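```bash
cat > fit.py <<'E'
from h import *
from scipy.optimize import minimize
S=4
def box(cx,cy,z0,z1,lx,ly):
    return np.array([[cx+a*lx/2,cy+b*ly/2,z] for a in(-1,1) for b in(-1,1) for z in(z0,z1)])
SOCK=[box(0,0,0,8,60,30),box(0,0,8,18,24,24),box(0,0,18,22,54,54),box(0,0,22,82,40,40)]
RAIL=[box(0,0,0,25,442,84)]
def place(parts,x,y,yaw,z=0):
    c,s=np.cos(yaw),np.sin(yaw); R=np.array([[c,-s,0],[s,c,0],[0,0,1]])
    return [p@R.T+[x,y,z] for p in parts]
def sil(n,parts,win):
    u0,v0,u1,v1=win; m=np.zeros(((v1-v0)*S,(u1-u0)*S),np.uint8)
    for p in parts:
        q=(proj(n,p)-[u0,v0]+0.5)*S-0.5
        hcv=cv2.convexHull(np.round(q*16).astype(np.int32))
        cv2.fillConvexPoly(m,hcv,255,shift=4)
    return cv2.resize(m,(u1-u0,v1-v0),interpolation=cv2.INTER_AREA)/255.
def fit(n,im,parts,x,y,yaws,z=0,pad=6):
    c=proj(n,np.vstack(place(parts,x,y,yaws[0],z))); r=np.ptp(c,0).max()/2+pad; mid=(c.min(0)+c.max(0))/2
    u0,v0=np.maximum((mid-r).astype(int),0); u1,v1=min(int(mid[0]+r)+1,512),min(int(mid[1]+r)+1,384); win=(u0,v0,u1,v1)
    g=im[v0:v1,u0:u1].astype(float).max(2); t=np.clip((g-45)/70,0,1)
    t2=(t>0.5).astype(np.uint8)
    # keep central component
    k,l,st,cc=cv2.connectedComponentsWithStats((t>0.1).astype(np.uint8)); m0=sil(n,place(parts,x,y,yaws[0],z),win)
    i=max(range(1,k),key=lambda j:(m0*(l==j)).sum()); t=t*(l==i)
    f=lambda p:np.abs(sil(n,place(parts,p[0],p[1],p[2]/50,z),win)-t).sum()
    best=None
    for w in yaws:
        r=minimize(f,[x,y,w*50],method='Nelder-Mead',options=dict(initial_simplex=[[x+5,y,w*50],[x-5,y+5,w*50],[x-5,y-5,w*50],[x,y,w*50+8]],xatol=.05,fatol=.05,maxiter=200))
        if best is None or r.fun<best[0]: best=(r.fun,r.x[0],r.x[1],r.x[2]/50,t.sum())
    return best
YS=list(np.arange(0,np.pi,np.pi/8))
def socks(n,im,guess):
    out=[]
    for x,y in guess:
        rs=[]
        b=fit(n,im,SOCK,x,y,YS); 
        b2=fit(n,im,SOCK,b[1],b[2],[b[3]+np.pi/2])
        print(n,'sock x %.1f y %.1f yaw %.3f err %.1f/%.0f ; +90: err %.1f'%(b[1],b[2],b[3]%np.pi,b[0],b[4],b2[0])); out.append(b)
    return out
E
cat > a.py <<'E'
from fit import *
G=[(446,-341),(443,-187),(450,-14),(442,133)]
for n in('top','scene'):
    im=np.load(n+'.npz')['im']
    socks(n,im,G)
    b=fit(n,im,RAIL,605,-64,[-np.pi/2,-np.pi/2-.04]); print(n,'rail',np.round(b,3))
E
python3 a.py
```

```text
Traceback (most recent call last):
  File "a.py", line 5, in <module>
    socks(n,im,G)
    ~~~~~^^^^^^^^
  File "fit.py", line 37, in socks
    b=fit(n,im,SOCK,x,y,YS);
  File "fit.py", line 29, in fit
    r=minimize(f,[x,y,w*50],method='Nelder-Mead',options=dict(initial_simplex=[[x+5,y,w*50],[x-5,y+5,w*50],[x-5,y-5,w*50],[x,y,w*50+8]],xatol=.05,fatol=.05,maxiter=200))
  File "fit.py", line 26, in <lambda>
    f=lambda p:np.abs(sil(n,place(parts,p[0],p[1],p[2]/50,z),win)-t).sum()
                      ~~~^^^^^^^^^^^^^^^^^^^^^^^^^^^^^^^^^^^^^^^^
  File "fit.py", line 14, in sil
    q=(proj(n,p)-[u0,v0]+0.5)*S-0.5
       ~~~~^^^^^
  File "h.py", line 15, in proj
    p,R=cam(n); c=(np.atleast_2d(X)-p['position'])@R
        ~~~^^^
  File "h.py", line 5, in cam
    p=vision.camera_params(n); R=Ro.from_euler('xyz',p['rotation']).as_matrix(); return p,R
ValueError: time passes only in moves, steps and waits
```

Camera params have a call limit; cache them.

```bash
python3 - <<'E'
s=open('h.py').read()
s=s.replace("def cam(n):","_C={}\ndef cam(n):\n    if n not in _C: _C[n]=_cam(n)\n    return _C[n]\ndef _cam(n):")
open('h.py','w').write(s)
E
time python3 a.py
```

```text
top sock x 448.0 y -346.8 yaw 0.241 err 15.8/455 ; +90: err 52.0
top sock x 438.6 y -190.7 yaw 0.514 err 62.8/467 ; +90: err 107.1
top sock x 446.0 y -15.3 yaw 1.247 err 57.2/442 ; +90: err 95.6
top sock x 436.7 y 134.9 yaw 0.816 err 29.8/453 ; +90: err 77.9
top rail [ 5.6207270e+03  6.0615700e+02 -6.6365000e+01 -1.6410000e+00
  1.0122857e+04]
scene sock x 450.3 y -346.5 yaw 0.194 err 277.0/689 ; +90: err 201.6
scene sock x 440.2 y -190.8 yaw 0.594 err 353.6/759 ; +90: err 375.5
scene sock x 447.0 y -16.0 yaw 1.153 err 344.7/834 ; +90: err 406.8
scene sock x 436.6 y 133.4 yaw 0.814 err 318.8/840 ; +90: err 368.3
scene rail [ 8.5650190e+03  6.0832300e+02 -6.6450000e+01 -1.6410000e+00
  1.2354529e+04]
real	0m5.686s
user	0m4.714s
sys	0m0.162s
```

```bash
python3 - <<'E'
import numpy as np
for n,(u,v) in dict(top=(270,205),scene=(240,190)).items():
    im=np.load(n+'.npz')['im'];print(n,im[v-3:v+3,u-15:u+15].max(2))
E
sed -i 's/(g-45)\/70/(g-70)\/60/' fit.py; python3 a.py
```

```text
top [[53 53 54 55 54 55 54 54 54 54 54 55 55 55 54 55 55 55 54 54 54 54 56 56
  55 53 54 54 56 55]
 [53 53 52 54 55 53 54 54 54 54 53 54 54 54 54 54 54 54 54 55 54 54 56 54
  54 55 54 53 55 55]
 [54 53 53 54 54 54 53 55 53 54 53 53 54 55 53 54 54 53 56 55 54 54 54 56
  54 55 55 53 55 55]
 [55 53 52 53 54 54 54 54 54 53 53 54 54 53 54 55 53 53 55 55 52 54 54 54
  54 54 55 54 54 54]
 [53 53 54 53 52 54 54 53 52 53 53 54 54 54 55 54 54 53 53 54 55 55 54 55
  54 55 52 54 54 54]
 [52 53 53 52 54 54 53 54 52 53 55 54 53 53 53 54 54 54 54 53 54 52 54 53
  52 54 54 53 52 53]]
scene [[160 164 162  93  51  55  53  57  56  56  53  59  55  57  55  57  55  54
   56  54  57  54  56  56  56  57  59  57  56  55]
 [160 162 160 113  55  53  54  53  57  56  57  59  58  55  59  56  54  58
   59  55  54  55  58  57  57  53  58  59  53  62]
 [157 162 159 118  55  52  58  57  59  52  55  55  57  52  57  58  58  56
   55  56  58  56  58  54  58  55  55  55  55  56]
 [160 161 163 162  70  53  53  57  58  57  53  59  56  57  59  56  61  52
   58  57  57  55  57  56  56  53  57  60  61  59]
 [160 160 170 197 1
[... 221 characters left out ...]
  58  53]]
top sock x 447.8 y -347.1 yaw 0.240 err 15.9/437 ; +90: err 48.1
top sock x 438.6 y -190.7 yaw 0.515 err 12.3/410 ; +90: err 42.1
top sock x 446.6 y -15.2 yaw 1.235 err 16.2/393 ; +90: err 48.3
top sock x 436.8 y 135.2 yaw 0.813 err 12.9/423 ; +90: err 51.1
top rail [ 5.076800e+01  6.065790e+02 -6.576700e+01 -1.642000e+00  4.502083e+03]
scene sock x 448.6 y -347.2 yaw 0.233 err 14.7/414 ; +90: err 59.7
scene sock x 439.3 y -191.2 yaw 0.529 err 176.3/570 ; +90: err 228.6
scene sock x 446.4 y -16.0 yaw 1.245 err 13.0/490 ; +90: err 71.6
scene sock x 436.3 y 133.7 yaw 0.779 err 14.8/522 ; +90: err 75.6
scene rail [ 1.151540e+02  6.069280e+02 -6.697600e+01 -1.639000e+00  3.860983e+03]
```

```bash
cat > rods.py <<'E'
from fit import *
def clusters(n,im,d,zlo=95):
    P=cloud(n,d); z=P[...,2]
    m=((z>zlo)&(z<200)&(P[...,0]>400)&(P[...,0]<620)&(P[...,1]>180)&(P[...,1]<420)&(d>0)).astype(np.uint8)
    k,l,st,c=cv2.connectedComponentsWithStats(m); out=[]
    for i in range(1,k):
        if st[i,4]<15: continue
        q=P[l==i]; out.append((l==i,q))
    return sorted(out,key=lambda o:o[1][:,1].mean())
def rodparts(p0,ax,L0,L1):
    ax=ax/np.linalg.norm(ax); a=np.cross(ax,[1,0,0.1]); a/=np.linalg.norm(a); b=np.cross(ax,a)
    t=np.linspace(0,2*np.pi,24,endpoint=False); ring=8*(np.cos(t)[:,None]*a+np.sin(t)[:,None]*b)
    return [np.vstack([p0+ax*L0+ring,p0+ax*L1+ring])]
if __name__=='__main__':
    for n in('top','scene'):
        D=np.load(n+'.npz')
        for m,q in clusters(n,D['im'],D['d']):
            c=q.mean(0); v=np.linalg.svd(q-c)[2][0]; v*=np.sign(v[2])
            print(n,len(q),c.round(1),'axis',v.round(3),'tilt',np.degrees(np.arccos(v[2])).round(1),'az',np.arctan2(v[1],v[0]).round(3),'zmax',q[:,2].max().round(1))
    # joint fit: rack (x,y,yaw) -> rods
    ims={n:np.load(n+'.npz')['im'] for n in('top','scene')}
    tgt={}
    for n in ims:
        g=ims[n].astype(float).max(2); tgt[n]=np.clip((g-75)/50,0,1)
E
python3 rods.py
python3 - <<'E'
import cv2
im=cv2.imread('pics/top0.png');s=cv2.imread('pics/scene0.png')
a=cv2.resize(im[150:240,80:180],None,fx=4,fy=4,interpolation=cv2.INTER_CUBIC)
b=cv2.resize(s[170:260,330:430],None,fx=4,fy=4,interpolation=cv2.INTER_CUBIC)
cv2.imwrite('pics/r.png',cv2.hconcat([a,b]))
E
```

```text
top 172 [505.4 237.3 143.9] axis [ 0.527 -0.09   0.845] tilt 32.4 az -0.169 zmax 181.4
top 177 [517.9 300.7 142.9] axis [ 0.519 -0.09   0.85 ] tilt 31.8 az -0.171 zmax 180.8
top 185 [531.2 363.9 143.4] axis [ 0.519 -0.088  0.85 ] tilt 31.7 az -0.169 zmax 182.0
scene 118 [517.3 236.6 142.6] axis [ 0.449 -0.099  0.888] tilt 27.4 az -0.217 zmax 180.1
scene 124 [531.2 299.9 144. ] axis [ 0.448 -0.095  0.889] tilt 27.3 az -0.208 zmax 179.9
scene 135 [543.9 362.8 143.8] axis [ 0.447 -0.088  0.89 ] tilt 27.1 az -0.194 zmax 179.6
```

View pics/r.png

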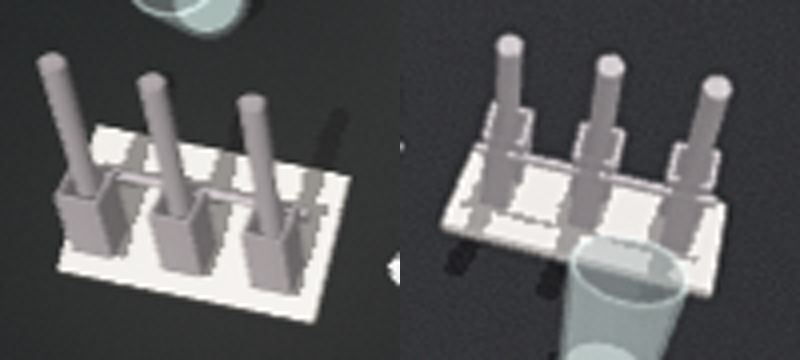

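```bash
python3 -c "
from h import *
go(448.2,-347.1,150,0.237)"
```

```text
clock 0.20 eef [ 238.5 -604.3  230.7] yaw 0.376 w 85.7 F [ 0.5 -0.5  0.3] q7 -0.02
SLIDE [ 289.5 -162.2   80.9] TURN 0.139 (rows 0.7) lenrows 5.5
```

play_rows:
  slide:
    - [58,-32,0]
    - [116,-65,10]
    - [174,-97,30]
    - [232,-130,50]
    - [289.5,-162,81]
  turn: [0.05,0.1,0.139,0.139,0.139]
  fingers: [1,1,1,1,1]

```text
clock: 0.82
eef_pos: [430.8, -369.2, 162.7]
tool_rot: [3.141, -0.001, 0.237]
force: [0.4, -0.8, 0.8]
width: 85.2
```

```bash
python3 -c "
from h import *
go(448.2,-347.1,33,0.237)"
```

```text
clock 0.82 eef [ 430.8 -369.2  162.7] yaw 0.237 w 85.2 F [ 0.4 -0.8  0.8] q7 -0.62
SLIDE [ 21.9 -17.4 129.7] TURN -0.000 (rows 0.0) lenrows 2.1
```

play_rows:
  slide:
    - [22,-17.5,40]
    - [22,-17.5,70]
    - [22,-17.5,100]
    - [22,-17.5,129]
    - [22,-17.5,129]
  turn: [0,0,0,0,0]
  fingers: [1,1,1,1,1]

```text
clock: 1.45
eef_pos: [446.8, -345.8, 31.8]
tool_rot: [-3.138, 0.002, 0.237]
force: [-0.4, 0.3, -0.4]
width: 85.2
```

play_rows:
  slide:
    - [0,0,1]
    - [0,0,1]
    - [0,0,1]
    - [0,0,1]
    - [0,0,1]
  turn: [0,0,0,0,0]
  fingers: [0.3,0.3,0.3,0.3,0.3]

```text
clock: 2.08
eef_pos: [447.5, -346.4, 32.0]
tool_rot: [-3.14, 0.001, 0.237]
force: [-0.9, 0.1, 7.5]
width: 39.7
```

```bash
python3 -c "
from h import *
im,d,P=look('scene'); t,_,_=look('top')
cv2.imwrite('pics/g1.png',cv2.hconcat([cv2.resize(im[130:230,130:250],None,fx=3,fy=3,interpolation=2),cv2.resize(t[160:260,300:420],None,fx=3,fy=3,interpolation=2)]))
go(595.4,-231,110,1.5015)"
```

```text
clock 2.17 eef [ 447.5 -346.4   32. ] yaw 0.237 w 39.6 F [-0.2  0.5  6.7] q7 -0.65
SLIDE [170.8 -77.6 -77.9] TURN -1.264 (rows 6.8) lenrows 3.3
```

View pics/g1.png

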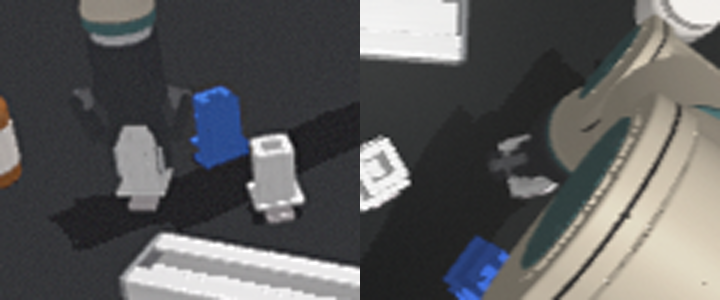

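play_rows:
  slide:
    - [0,0,-50]
    - [10,-5,-78]
    - [60,-27,-78]
    - [115,-52,-78]
    - [170.8,-77.6,-78]
  turn: [0,-0.18,-0.36,-0.54,-0.72]
  fingers: [0.3,0.3,0.3,0.3,0.3]

```text
clock: 2.8
eef_pos: [596.3, -230.1, 110.3]
tool_rot: [-3.14, -0.0, 0.962]
force: [0.5, -0.8, -2.7]
width: 39.3
```

```bash
python3 -c "
from h import *
go(595.4,-231,90,1.5015)"
```

```text
clock 2.80 eef [ 596.3 -230.1  110.3] yaw 0.962 w 39.3 F [ 0.5 -0.8 -2.7] q7 -0.38
SLIDE [-1.3 -0.2 20.3] TURN -0.539 (rows 2.9) lenrows 0.3
```

play_rows:
  slide:
    - [-1.3,0,10]
    - [-1.3,0,20]
    - [-1.3,0,20]
    - [-1.3,0,20]
    - [-1.3,0,20]
  turn: [-0.18,-0.36,-0.539,-0.539,-0.539]
  fingers: [0.3,0.3,0.3,0.3,0.3]

```text
clock: 3.42
eef_pos: [595.4, -231.3, 90.4]
tool_rot: [-3.14, -0.001, 1.498]
force: [-0.4, 0.3, -1.9]
width: 39.1
```

```bash
python3 -c "
from h import *
im,d,P=look('scene'); t,_,_=look('top')
cv2.imwrite('pics/g2.png',cv2.hconcat([cv2.resize(im[170:270,140:260],None,fx=3,fy=3,interpolation=2),cv2.resize(t[120:220,250:370],None,fx=3,fy=3,interpolation=2)]))
go(595.4,-231,60,1.5015)"
```

```text
clock 3.52 eef [ 595.5 -231.2   90.5] yaw 1.499 w 39.4 F [ 0.5  0.2 -2.1] q7 0.02
SLIDE [ 0.1 -0.1 30.5] TURN -0.002 (rows 0.0) lenrows 0.5
```

View pics/g2.png

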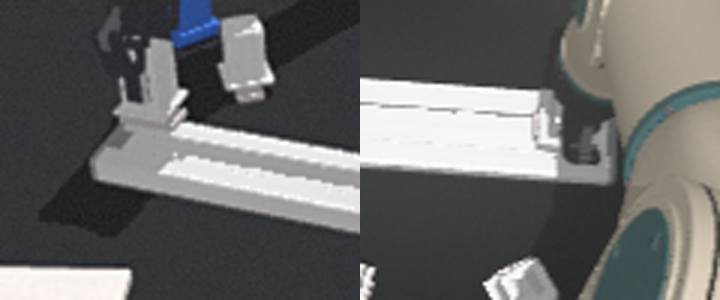

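Aligned. Lower gently with force checks.

play_rows:
  slide:
    - [0,0,15]
    - [0,0,25]
    - [0,0,32]
    - [0,0,38]
    - [0,0,42]
  turn: [0,0,0,0,0]
  fingers: [0.3,0.3,0.3,0.3,0.3]

```text
clock: 4.15
eef_pos: [595.4, -231.1, 48.0]
tool_rot: [-3.14, -0.001, 1.499]
force: [-0.0, -0.4, -1.3]
width: 39.9
```

play_rows:
  slide:
    - [0,0,4]
    - [0,0,7]
    - [0,0,9]
    - [0,0,10]
    - [0,0,10]
  turn: [0,0,0,0,0]
  fingers: [0.3,0.3,0.3,0.3,0.3]

```text
clock: 4.78
eef_pos: [595.5, -231.1, 39.1]
tool_rot: [-3.14, -0.001, 1.499]
force: [-1.8, -0.4, 5.3]
width: 39.1
```

play_rows:
  slide:
    - [0,0,-0.5]
    - [0,0,-0.5]
    - [0,0,-0.5]
    - [0,0,-0.5]
    - [0,0,-0.5]
  turn: [0.17,0.34,0.51,0.68,0.85]
  fingers: [0.3,0.3,0.3,0.3,0.3]

```text
clock: 5.4
eef_pos: [595.7, -230.9, 39.7]
tool_rot: [-3.14, 0.0, 0.644]
force: [0.1, -0.7, -1.1]
width: 39.4
```

play_rows:
  slide:
    - [0,0,0]
    - [0,0,0]
    - [0,0,0]
    - [0,0,0]
    - [0,0,0]
  turn: [0.17,0.34,0.51,0.68,0.72]
  fingers: [0.3,0.3,0.3,0.3,0.3]

```text
clock: 6.02
eef_pos: [595.9, -230.6, 39.8]
tool_rot: [-3.141, 0.001, -0.076]
force: [-0.0, -0.3, -1.8]
width: 39.2
```

```bash
python3 -c "
from h import *
go(yaw=1.5015-np.pi/2)"
```

```text
clock 6.03 eef [ 595.9 -230.6   39.8] yaw -0.076 w 39.2 F [-0.  -0.3 -1.8] q7 -1.12
SLIDE [0. 0. 0.] TURN -0.007 (rows 0.0) lenrows 0.0
```

play_rows:
  slide:
    - [0,0,0.5]
    - [0,0,0.5]
    - [0,0,0.5]
    - [0,0,0]
    - [0,0,-30]
  turn: [0,0,0,0,0]
  fingers: [1,1,1,1,1]

```text
clock: 6.65
eef_pos: [594.1, -229.8, 68.1]
tool_rot: [-3.139, 0.005, -0.076]
force: [-0.4, 0.6, 0.2]
width: 85.5
```

```bash
python3 -c "
from fit import *
im,d,P=look('scene'); 
socks('scene',im,[(439,-191)])
go(438.8,-191,130,.522)"
```

```text
scene sock x 439.1 y -191.6 yaw 0.515 err 109.7/498 ; +90: err 157.2
clock 6.70 eef [ 597.4 -231.4   73.3] yaw -0.076 w 85.3 F [ 0.3 -0.5  2.1] q7 -1.12
SLIDE [-161.   -28.2  -57.2] TURN -0.598 (rows 3.2) lenrows 2.8
```

play_rows:
  slide:
    - [0,0,-45]
    - [-40,-7,-57]
    - [-100,-18,-57]
    - [-161,-28,-57]
    - [-161,-28,-57]
  turn: [0,-0.15,-0.3,-0.45,-0.598]
  fingers: [1,1,1,1,1]

```text
clock: 7.32
eef_pos: [431.1, -189.3, 129.5]
tool_rot: [-3.137, 0.004, 0.526]
force: [0.7, -0.8, -0.0]
width: 85.3
```

```bash
python3 -c "
from fit import *
im,d,P=look('scene','s2.png'); 
go(438.9,-191.1,33,.517)"
```

```text
clock 7.38 eef [ 435.9 -190.7  130.2] yaw 0.530 w 85.3 F [1.4 0.  0.4] q7 -0.65
SLIDE [ 2.3  1.8 97.2] TURN 0.013 (rows 0.1) lenrows 1.6
```

View pics/s2.png

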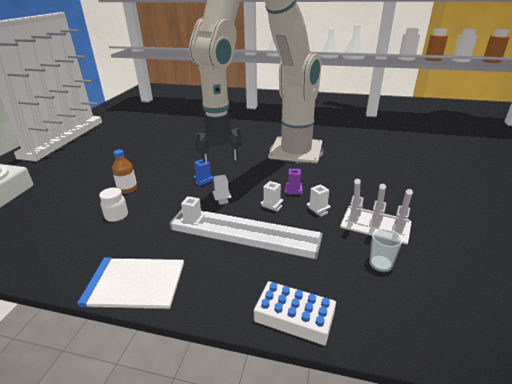

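play_rows:
  slide:
    - [1,1,20]
    - [2,1.8,50]
    - [2,1.8,80]
    - [2,1.8,97]
    - [2,1.8,97]
  turn: [0.01,0.01,0.01,0.01,0.01]
  fingers: [1,1,1,1,1]

```text
clock: 8.0
eef_pos: [438.8, -191.3, 32.2]
tool_rot: [-3.141, -0.0, 0.519]
force: [0.4, 0.1, 0.7]
width: 85.5
```

play_rows:
  slide:
    - [0,0,0]
    - [0,0,0]
    - [0,0,0]
    - [0,0,0]
    - [0,0,0]
  turn: [0,0,0,0,0]
  fingers: [0.3,0.3,0.3,0.3,0.3]

```text
clock: 8.62
eef_pos: [439.4, -191.5, 33.0]
tool_rot: [3.141, -0.001, 0.519]
force: [-0.3, 0.6, 6.9]
width: 39.6
```

```bash
python3 -c "
from h import *
go(603.0,-121.2,110,1.5015)"
```

```text
clock 8.62 eef [ 439.4 -191.5   33. ] yaw 0.519 w 39.6 F [-0.3  0.6  6.9] q7 -0.65
SLIDE [177.   20.1 -76.8] TURN -0.983 (rows 5.3) lenrows 3.1
```

play_rows:
  slide:
    - [0,0,-50]
    - [12,1.5,-77]
    - [65,7.5,-77]
    - [120,14,-77]
    - [177,20,-77]
  turn: [0,-0.18,-0.36,-0.54,-0.72]
  fingers: [0.3,0.3,0.3,0.3,0.3]

```text
clock: 9.25
eef_pos: [604.0, -120.8, 110.4]
tool_rot: [3.14, 0.0, 1.244]
force: [1.4, -1.1, -2.5]
width: 39.2
```

```bash
python3 -c "
from h import *
go(603.0,-121.2,70,1.5015)"
```

```text
clock 9.25 eef [ 604.  -120.8  110.4] yaw 1.244 w 39.2 F [ 1.4 -1.1 -2.5] q7 -0.32
SLIDE [-0.7 -0.8 40.4] TURN -0.258 (rows 1.4) lenrows 0.6
```

play_rows:
  slide:
    - [-0.7,-0.8,10]
    - [-0.7,-0.8,20]
    - [-0.7,-0.8,30]
    - [-0.7,-0.8,40]
    - [-0.7,-0.8,40]
  turn: [-0.17,-0.258,-0.258,-0.258,-0.258]
  fingers: [0.3,0.3,0.3,0.3,0.3]

```text
clock: 9.88
eef_pos: [602.2, -121.1, 69.5]
tool_rot: [-3.141, 0.001, 1.501]
force: [1.2, 0.3, -0.9]
width: 39.3
```

```bash
python3 -c "
from h import *
go(603.0,-121.2,40,1.5015)"
```

```text
clock 9.88 eef [ 602.2 -121.1   69.5] yaw 1.501 w 39.3 F [ 1.2  0.3 -0.9] q7 -0.14
SLIDE [-0.   0.8 29.5] TURN -0.000 (rows 0.0) lenrows 0.5
```

play_rows:
  slide:
    - [0,0.6,8]
    - [0,0.6,14]
    - [0,0.6,20]
    - [0,0.6,25]
    - [0,0.6,28]
  turn: [0,0,0,0,0]
  fingers: [0.3,0.3,0.3,0.3,0.3]

```text
clock: 10.5
eef_pos: [602.7, -121.2, 41.1]
tool_rot: [-3.141, 0.001, 1.501]
force: [-0.5, -0.4, -1.7]
width: 39.4
```

play_rows:
  slide:
    - [0,0,1]
    - [0,0,2]
    - [0,0,2.5]
    - [0,0,2.5]
    - [0,0,2.5]
  turn: [0,0,0,0,0]
  fingers: [0.3,0.3,0.3,0.3,0.3]

```text
clock: 11.12
eef_pos: [602.6, -121.2, 40.2]
tool_rot: [-3.141, 0.001, 1.501]
force: [-4.1, 0.5, 9.7]
width: 39.8
```

Seated. Quarter turn.

play_rows:
  slide:
    - [0,0,-0.5]
    - [0,0,-0.5]
    - [0,0,-0.5]
    - [0,0,-0.5]
    - [0,0,-0.5]
  turn: [0.17,0.34,0.51,0.68,0.85]
  fingers: [0.3,0.3,0.3,0.3,0.3]

```text
clock: 11.75
eef_pos: [602.8, -121.1, 40.9]
tool_rot: [3.141, 0.001, 0.645]
force: [0.7, 0.9, -1.2]
width: 39.6
```

play_rows:
  slide:
    - [0,0,0]
    - [0,0,0]
    - [0,0,0]
    - [0,0,0]
    - [0,0,0]
  turn: [0.17,0.34,0.51,0.68,0.72]
  fingers: [0.3,0.3,0.3,0.3,0.3]

```text
clock: 12.38
eef_pos: [603.0, -120.7, 40.9]
tool_rot: [3.141, 0.0, -0.074]
force: [0.8, 0.4, -2.4]
width: 39.7
```

play_rows:
  slide:
    - [0,0,0.3]
    - [0,0,0.3]
    - [0,0,0.3]
    - [0,0,0]
    - [0,0,-30]
  turn: [0,0,0,0,0]
  fingers: [1,1,1,1,1]

```text
clock: 13.0
eef_pos: [601.1, -120.3, 69.4]
tool_rot: [3.141, 0.005, -0.074]
force: [0.5, 0.7, 1.2]
width: 85.3
```

```bash
python3 -c "
from fit import *
im,d,P=look('scene'); 
socks('scene',im,[(446,-16),(436,134)])
go(446.5,-15.6,130,1.24)"
```

```text
scene sock x 447.0 y -15.6 yaw 1.266 err 13.3/480 ; +90: err 70.2
scene sock x 436.3 y 133.8 yaw 0.813 err 14.0/524 ; +90: err 75.9
clock 13.05 eef [ 604.5 -121.2   74.3] yaw -0.075 w 85.1 F [1.5 0.2 2.5] q7 -1.25
SLIDE [-165.2  -93.5  -56.4] TURN -1.315 (rows 7.0) lenrows 3.2
```

play_rows:
  slide:
    - [0,0,-45]
    - [-40,-23,-57]
    - [-90,-52,-57]
    - [-130,-75,-57]
    - [-165,-93.5,-57]
  turn: [0,-0.17,-0.34,-0.51,-0.68]
  fingers: [1,1,1,1,1]

```text
clock: 13.68
eef_pos: [445.4, -14.6, 131.0]
tool_rot: [3.138, -0.002, 0.612]
force: [-0.5, 0.7, -0.5]
width: 85.4
```

```bash
python3 -c "
from fit import *
go(446.6,-15.5,100,1.243)"
```

```text
clock 13.68 eef [445.4 -14.6 131. ] yaw 0.612 w 85.4 F [-0.5  0.7 -0.5] q7 -0.91
SLIDE [ 0.4  1.3 31. ] TURN -0.631 (rows 3.4) lenrows 0.5
```

play_rows:
  slide:
    - [0.4,1.3,0]
    - [0.4,1.3,10]
    - [0.4,1.3,20]
    - [0.4,1.3,31]
    - [0.4,1.3,31]
  turn: [-0.17,-0.34,-0.5,-0.631,-0.631]
  fingers: [1,1,1,1,1]

```text
clock: 14.3
eef_pos: [446.3, -15.6, 99.7]
tool_rot: [3.138, -0.0, 1.242]
force: [0.0, -0.0, 0.5]
width: 85.4
```

```bash
python3 -c "
from fit import *
go(446.6,-15.5,33,1.243)"
```

```text
clock 14.30 eef [446.3 -15.6  99.7] yaw 1.242 w 85.4 F [ 0.  -0.   0.5] q7 -0.50
SLIDE [ 0.3  0.1 66.7] TURN -0.001 (rows 0.0) lenrows 1.1
```

play_rows:
  slide:
    - [0,0,20]
    - [0,0,40]
    - [0,0,60]
    - [0,0,66.7]
    - [0,0,66.7]
  turn: [0,0,0,0,0]
  fingers: [1,1,1,1,1]

```text
clock: 14.92
eef_pos: [446.5, -15.9, 33.0]
tool_rot: [3.139, -0.0, 1.24]
force: [-0.7, 0.1, 0.7]
width: 85.7
```

play_rows:
  slide:
    - [0,0,0]
    - [0,0,0]
    - [0,0,0]
    - [0,0,0]
    - [0,0,0]
  turn: [0,0,0,0,0]
  fingers: [0.3,0.3,0.3,0.3,0.3]

```text
clock: 15.55
eef_pos: [446.7, -15.9, 33.5]
tool_rot: [3.138, -0.0, 1.24]
force: [-0.8, 0.3, 6.6]
width: 39.6
```

```bash
python3 -c "
from h import *
go(610.6,-11.4,110,1.5015)"
```

```text
clock 15.55 eef [446.7 -15.9  33.5] yaw 1.240 w 39.6 F [-0.8  0.3  6.6] q7 -0.88
SLIDE [ 57.5 153.8 -76. ] TURN -0.261 (rows 1.4) lenrows 2.9
```

play_rows:
  slide:
    - [0,0,-50]
    - [5,13,-76]
    - [23,60,-76]
    - [40,107,-76]
    - [57.5,154,-76]
  turn: [0,-0.13,-0.261,-0.261,-0.261]
  fingers: [0.3,0.3,0.3,0.3,0.3]

```text
clock: 16.18
eef_pos: [611.6, -11.8, 109.7]
tool_rot: [3.139, 0.001, 1.501]
force: [0.5, 0.3, -3.3]
width: 39.1
```

```bash
python3 -c "
from h import *
go(610.6,-11.4,70,1.5015)"
```

```text
clock 16.18 eef [611.6 -11.8 109.7] yaw 1.501 w 39.1 F [ 0.5  0.3 -3.3] q7 -0.51
SLIDE [ 0.4 -1.2 39.7] TURN -0.001 (rows 0.0) lenrows 0.6
```

play_rows:
  slide:
    - [0,0,10]
    - [0,0,20]
    - [0,0,30]
    - [0,0,40]
    - [0,0,40]
  turn: [0,0,0,0,0]
  fingers: [0.3,0.3,0.3,0.3,0.3]

```text
clock: 16.8
eef_pos: [610.6, -12.0, 68.8]
tool_rot: [3.141, 0.001, 1.501]
force: [-0.5, -0.4, -2.5]
width: 39.4
```

```bash
python3 -c "
from h import *
go(610.4,-11.4,40.6,1.5015)"
```

```text
clock 16.80 eef [610.6 -12.   68.8] yaw 1.501 w 39.4 F [-0.5 -0.4 -2.5] q7 -0.54
SLIDE [ 0.6 -0.3 28.2] TURN -0.001 (rows 0.0) lenrows 0.5
```

play_rows:
  slide:
    - [0,0,8]
    - [0,0,14]
    - [0,0,20]
    - [0,0,25]
    - [0,0,28]
  turn: [0,0,0,0,0]
  fingers: [0.3,0.3,0.3,0.3,0.3]

```text
clock: 17.42
eef_pos: [610.5, -12.0, 40.6]
tool_rot: [-3.141, 0.001, 1.501]
force: [-6.6, 0.0, 23.6]
width: 39.5
```

play_rows:
  slide:
    - [0,0,1]
    - [0,0,2]
    - [0,0,2.5]
    - [0,0,2.5]
    - [0,0,2.5]
  turn: [0,0,0,0,0]
  fingers: [0.3,0.3,0.3,0.3,0.3]

```text
clock: 18.05
eef_pos: [610.5, -12.0, 40.6]
tool_rot: [3.141, 0.002, 1.501]
force: [-7.0, -1.0, 16.5]
width: 39.5
```

play_rows:
  slide:
    - [0,0,-0.3]
    - [0,0,-0.3]
    - [0,0,-0.3]
    - [0,0,-0.3]
    - [0,0,-0.3]
  turn: [0.17,0.34,0.51,0.68,0.85]
  fingers: [0.3,0.3,0.3,0.3,0.3]

```text
clock: 18.68
eef_pos: [610.6, -11.8, 41.0]
tool_rot: [3.139, 0.001, 0.645]
force: [0.6, 0.6, -2.9]
width: 39.5
```

play_rows:
  slide:
    - [0,0,0]
    - [0,0,0]
    - [0,0,0]
    - [0,0,0]
    - [0,0,0]
  turn: [0.17,0.34,0.51,0.68,0.72]
  fingers: [0.3,0.3,0.3,0.3,0.3]

```text
clock: 19.3
eef_pos: [610.7, -11.4, 41.0]
tool_rot: [3.139, -0.001, -0.075]
force: [0.3, 0.5, -2.6]
width: 39.6
```

play_rows:
  slide:
    - [0,0,0.3]
    - [0,0,0.3]
    - [0,0,0.3]
    - [0,0,0]
    - [0,0,-30]
  turn: [0,0,0,0,0]
  fingers: [1,1,1,1,1]

```text
clock: 19.92
eef_pos: [608.8, -11.3, 69.4]
tool_rot: [3.139, 0.004, -0.074]
force: [0.4, 0.5, 0.2]
width: 85.4
```

```bash
python3 -c "
from fit import *
im,d,P=look('scene','s3.png'); 
socks('scene',im,[(436,134)])
go(436.4,134.4,130,.81)"
```

```text
scene sock x 436.4 y 133.9 yaw 0.815 err 14.3/524 ; +90: err 75.7
clock 19.98 eef [612.2 -11.4  74.4] yaw -0.074 w 85.3 F [1.4 0.2 2.4] q7 -1.68
SLIDE [-185.9 -132.2  -56.7] TURN -0.884 (rows 4.7) lenrows 3.8
```

View pics/s3.png

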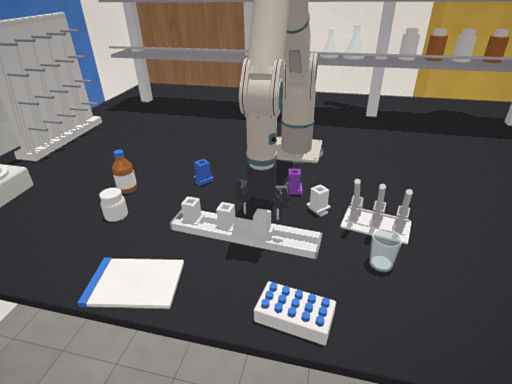

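play_rows:
  slide:
    - [0,0,-45]
    - [-40,-28,-57]
    - [-90,-64,-57]
    - [-138,-98,-57]
    - [-186,-132,-57]
  turn: [0,-0.17,-0.34,-0.51,-0.68]
  fingers: [1,1,1,1,1]

```text
clock: 20.6
eef_pos: [435.2, 135.3, 130.7]
tool_rot: [3.137, -0.004, 0.611]
force: [0.4, 1.2, 0.1]
width: 85.3
```

```bash
python3 -c "
from fit import *
go(436.5,134.4,100,.81)"
```

```text
clock 20.60 eef [435.2 135.3 130.7] yaw 0.611 w 85.3 F [0.4 1.2 0.1] q7 -1.51
SLIDE [ 0.4  1.4 30.7] TURN -0.199 (rows 1.1) lenrows 0.5
```

play_rows:
  slide:
    - [0,1,10]
    - [0,1,30]
    - [0,0.8,60]
    - [0,0.8,85]
    - [0,0.8,97]
  turn: [-0.12,-0.199,-0.199,-0.199,-0.199]
  fingers: [1,1,1,1,1]

```text
clock: 21.22
eef_pos: [436.0, 134.5, 32.7]
tool_rot: [3.137, -0.002, 0.81]
force: [0.6, 0.2, 0.6]
width: 85.8
```

play_rows:
  slide:
    - [0,0,0]
    - [0,0,0]
    - [0,0,0]
    - [0,0,0]
    - [0,0,0]
  turn: [0,0,0,0,0]
  fingers: [0.3,0.3,0.3,0.3,0.3]

```text
clock: 21.85
eef_pos: [436.6, 134.7, 33.5]
tool_rot: [3.136, -0.004, 0.81]
force: [0.1, -0.1, 7.2]
width: 39.7
```

```bash
python3 -c "
from h import *
go(618.2,98.3,110,1.5015)"
```

```text
clock 21.85 eef [436.6 134.7  33.5] yaw 0.810 w 39.7 F [ 0.1 -0.1  7.2] q7 -1.48
SLIDE [ 99.1 157.1 -75.3] TURN -0.691 (rows 3.7) lenrows 3.2
```

play_rows:
  slide:
    - [0,0,-50]
    - [8,13,-76]
    - [38,60,-76]
    - [68,107,-76]
    - [99,157,-75.5]
  turn: [0,-0.17,-0.34,-0.51,-0.68]
  fingers: [0.3,0.3,0.3,0.3,0.3]

```text
clock: 22.48
eef_pos: [619.2, 97.7, 110.4]
tool_rot: [3.135, 0.001, 1.496]
force: [0.8, 0.6, -2.3]
width: 39.4
```

```bash
python3 -c "
from h import *
go(618.2,98.3,70,1.5015)"
```

```text
clock 22.48 eef [619.2  97.7 110.4] yaw 1.496 w 39.4 F [ 0.8  0.6 -2.3] q7 -0.70
SLIDE [ 0.6 -1.3 40.4] TURN -0.006 (rows 0.0) lenrows 0.6
```

play_rows:
  slide:
    - [0,-0.5,10]
    - [0,-0.5,20]
    - [0,-0.5,30]
    - [0,-0.5,40]
    - [0,-0.5,40]
  turn: [0,0,0,0,0]
  fingers: [0.3,0.3,0.3,0.3,0.3]

```text
clock: 23.1
eef_pos: [617.8, 97.8, 69.5]
tool_rot: [3.137, 0.001, 1.497]
force: [0.2, -0.2, -2.7]
width: 39.1
```

```bash
python3 -c "
from h import *
go(618,98.3,40.6,1.5015)"
```

```text
clock 23.10 eef [617.8  97.8  69.5] yaw 1.497 w 39.1 F [ 0.2 -0.2 -2.7] q7 -0.73
SLIDE [ 0.5 -0.  28.9] TURN -0.005 (rows 0.0) lenrows 0.5
```

play_rows:
  slide:
    - [0,0,8]
    - [0,0,14]
    - [0,0,20]
    - [0,0,25]
    - [0,0,28]
  turn: [0,0,0,0,0]
  fingers: [0.3,0.3,0.3,0.3,0.3]

```text
clock: 23.72
eef_pos: [617.9, 97.7, 41.1]
tool_rot: [3.137, 0.002, 1.497]
force: [0.4, -0.4, -1.6]
width: 39.5
```

play_rows:
  slide:
    - [0,0,0.5]
    - [0,0,1]
    - [0,0,1.5]
    - [0,0,1.5]
    - [0,0,1.5]
  turn: [0,0,0,0,0]
  fingers: [0.3,0.3,0.3,0.3,0.3]

```text
clock: 24.35
eef_pos: [617.8, 97.7, 40.6]
tool_rot: [3.137, 0.002, 1.497]
force: [-3.0, -1.1, 6.2]
width: 39.3
```

play_rows:
  slide:
    - [0,0,-0.3]
    - [0,0,-0.3]
    - [0,0,-0.3]
    - [0,0,-0.3]
    - [0,0,-0.3]
  turn: [-0.17,-0.34,-0.51,-0.68,-0.85]
  fingers: [0.3,0.3,0.3,0.3,0.3]

```text
clock: 24.98
eef_pos: [618.1, 97.5, 40.8]
tool_rot: [3.14, 0.005, 2.352]
force: [0.3, 0.1, -2.1]
width: 39.3
```

play_rows:
  slide:
    - [0,0,0]
    - [0,0,0]
    - [0,0,0]
    - [0,0,0]
    - [0,0,0]
  turn: [-0.17,-0.34,-0.51,-0.68,-0.725]
  fingers: [0.3,0.3,0.3,0.3,0.3]

```text
clock: 25.6
eef_pos: [618.6, 97.5, 40.8]
tool_rot: [-3.141, 0.005, 3.079]
force: [-0.2, 0.0, -0.6]
width: 39.3
```

play_rows:
  slide:
    - [0,0,0.3]
    - [0,0,0.3]
    - [0,0,0.3]
    - [0,0,0]
    - [0,0,-30]
  turn: [0,0,0,0,0]
  fingers: [1,1,1,1,1]

```text
clock: 26.22
eef_pos: [616.8, 96.8, 69.2]
tool_rot: [-3.139, 0.001, 3.079]
force: [0.6, -0.1, -0.1]
width: 85.4
```

```bash
python3 -c "
from fit import *
go(511.5,237,230,2.95)"
```

```text
clock 26.23 eef [616.8  96.8  69.2] yaw 3.079 w 85.4 F [ 0.6 -0.1 -0.1] q7 0.57
SLIDE [ 113.6  132.9 -161.3] TURN 0.129 (rows 0.7) lenrows 3.8
```

play_rows:
  slide:
    - [0,0,-60]
    - [0,0,-120]
    - [30,35,-161]
    - [75,88,-161]
    - [113.6,133,-161]
  turn: [0,0,0.06,0.129,0.129]
  fingers: [1,1,0.45,0.45,0.45]

```text
clock: 26.85
eef_pos: [513.1, 235.3, 230.6]
tool_rot: [-3.14, 0.004, 2.948]
force: [0.9, -0.3, -0.1]
width: 38.8
```

play_rows:
  slide:
    - [0,0,0]
  turn: [0]
  fingers: [0.45]

```text
clock: 26.98
eef_pos: [509.2, 240.7, 232.0]
tool_rot: [3.14, 0.003, 2.958]
force: [1.2, -0.1, -0.0]
width: 38.6
```

```bash
cat > chk.py <<'E'
from fit import *
import sys
out=[]
RX,RY=606.8,-66.3
u=np.array([.0692,.9976]); 
for n in('scene','top'):
    im,d,P=look(n,sys.argv[1]+n+'.png')
    for t in(165,55,-55,-165):
        x,y=np.array([RX,RY])+t*u
        # in-rail socket: upper parts only, fit cup top by depth points
        m=(P[...,2]>60)&(P[...,2]<105)&(abs(P[...,0]-x)<35)&(abs(P[...,1]-y)<35)&(d>0)
        q=P[m]; 
        if len(q)<10: print(n,t,'few',len(q)); continue
        r=cv2.minAreaRect(q[:,:2].astype(np.float32))
        print(n,t,'n',len(q),'rect c',np.round(r[0],1),'exp',x.round(1),y.round(1),'sz',np.round(r[1],1),'ang %.1f'%r[2],'ztop %.1f'%np.percentile(q[:,2],90))
go()
E
python3 chk.py k1
```

```text
scene 165 n 268 rect c [623.9  97.7] exp 618.2 98.3 sz [40.2 44.3] ang 86.2 ztop 89.1
scene 55 n 265 rect c [612.9 -10.5] exp 610.6 -11.4 sz [40.8 44. ] ang 84.1 ztop 88.8
scene -55 n 258 rect c [ 600.7 -123.8] exp 603.0 -121.2 sz [41.6 41.9] ang 82.0 ztop 88.9
scene -165 n 250 rect c [ 598.5 -229.9] exp 595.4 -230.9 sz [41.7 43.1] ang 84.1 ztop 88.8
top 165 n 145 rect c [624.2  98.8] exp 618.2 98.3 sz [40.5 35.7] ang 85.5 ztop 91.7
top 55 n 206 rect c [610.9  -9.2] exp 610.6 -11.4 sz [39.7 41.6] ang 87.4 ztop 92.0
top -55 n 196 rect c [ 598.  -122.9] exp 603.0 -121.2 sz [39.7 40.8] ang 82.6 ztop 92.1
top -165 n 212 rect c [ 596.2 -228.6] exp 595.4 -230.9 sz [40.1 40.8] ang 85.3 ztop 91.8
clock 27.07 eef [512.8 235.9 231. ] yaw 2.950 w 38.4 F [ 0.5 -0.5 -0.1] q7 0.30
SLIDE [0. 0. 0.] TURN 0.000 (rows 0.0) lenrows 0.0
```

View pics/k1scene.png

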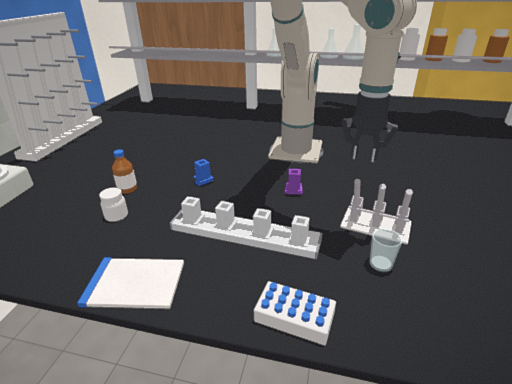

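View pics/k1top.png

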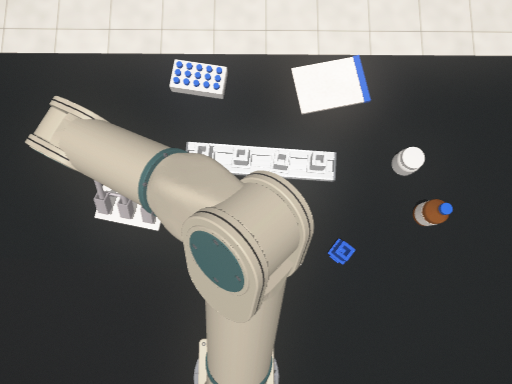

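```bash
python3 -c "
from fit import *
go(514,236.5,129,2.95)"
```

```text
clock 27.07 eef [512.8 235.9 231. ] yaw 2.950 w 38.4 F [ 0.5 -0.5 -0.1] q7 0.30
SLIDE [ -0.6   1.  102. ] TURN 0.000 (rows 0.0) lenrows 1.6
```

play_rows:
  slide:
    - [-1,1,20]
    - [-1,1,50]
    - [-1,1,80]
    - [-1,1,102]
    - [-1,1,102]
  turn: [0,0,0,0,0]
  fingers: [0.45,0.45,0.45,0.45,0.45]

```text
clock: 27.7
eef_pos: [513.7, 234.0, 126.0]
tool_rot: [-3.136, 0.0, 2.948]
force: [-0.7, -0.8, 0.9]
width: 38.3
```

play_rows:
  slide:
    - [0,0,0]
    - [0,0,0]
    - [0,0,0]
    - [0,0,0]
    - [0,0,0]
  turn: [0,0,0,0,0]
  fingers: [0.1,0.1,0.1,0.1,0.1]

```text
clock: 28.32
eef_pos: [513.8, 234.0, 126.3]
tool_rot: [-3.136, 0.001, 2.948]
force: [0.5, -0.2, -1.0]
width: 14.4
```

```bash
python3 -c "
from fit import *
im,d,P=look('scene'); 
cv2.imwrite('pics/g3.png',cv2.resize(im[140:260,310:430],None,fx=4,fy=4,interpolation=2))
s=ctrl.read_state()['eef_pos'];a=-.195
L=75
go(s[0]+.5*L*np.cos(a),s[1]+.5*L*np.sin(a),s[2]+.866*L)"
```

```text
clock 28.38 eef [513.8 234.  126.2] yaw 2.948 w 14.8 F [ 0.8 -0.8 -0.3] q7 0.18
SLIDE [-37.6  -0.4 -64.9] TURN 0.000 (rows 0.0) lenrows 1.2
```

View pics/g3.png

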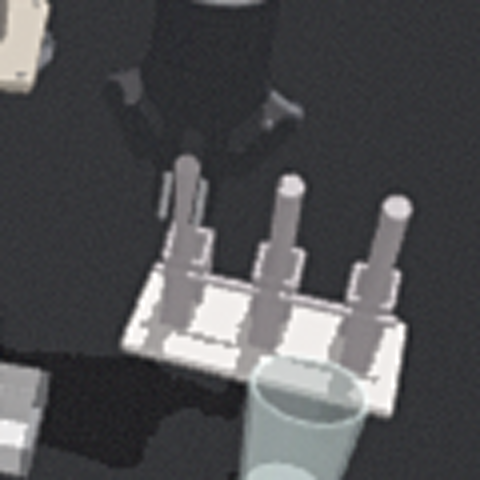

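play_rows:
  slide:
    - [-7.5,0,-13]
    - [-15,0,-26]
    - [-22.5,0,-39]
    - [-30,0,-52]
    - [-37.5,0,-65]
  turn: [0,0,0,0,0]
  fingers: [0.1,0.1,0.1,0.1,0.1]

```text
clock: 29.0
eef_pos: [551.3, 227.0, 192.3]
tool_rot: [-3.137, 0.001, 2.948]
force: [-0.1, 0.8, -0.9]
width: 14.8
```

play_rows:
  slide:
    - [0,0,-20]
    - [0,0,-40]
    - [0,0,-40]
    - [0,0,-40]
    - [0,0,-40]
  turn: [0,0,0,0,0]
  fingers: [0.1,0.1,0.1,0.1,0.1]

```text
clock: 29.62
eef_pos: [550.8, 226.8, 231.4]
tool_rot: [-3.135, 0.0, 2.948]
force: [-0.0, 0.4, -0.4]
width: 14.6
```

```bash
python3 -c "
from fit import *
im,d,P=look('scene'); 
cv2.imwrite('pics/g4.png',cv2.resize(im[90:260,260:430],None,fx=4,fy=3.5,interpolation=2))
go()"
```

```text
clock 29.68 eef [550.8 226.9 231.5] yaw 2.948 w 14.7 F [-0.7 -0.6 -0.6] q7 0.36
SLIDE [0. 0. 0.] TURN 0.000 (rows 0.0) lenrows 0.0
```

View pics/g4.png

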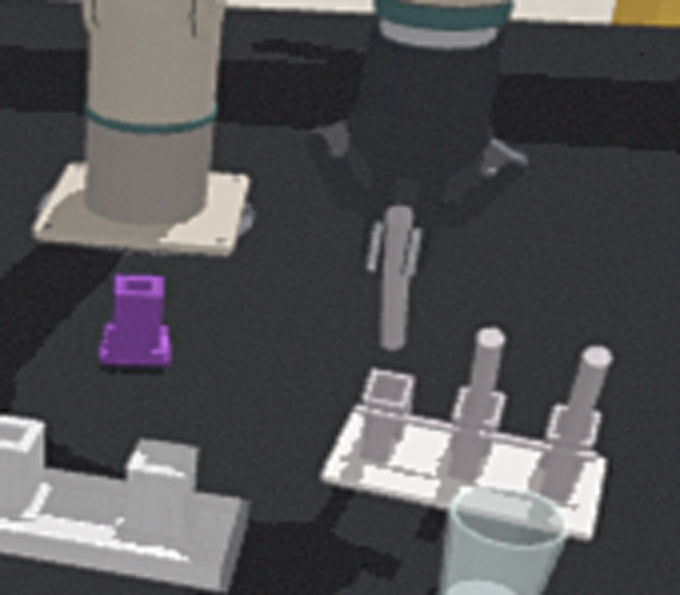

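```bash
cat > tops.py <<'E'
from fit import *
u=np.array([.0692,.9976]); v=np.array([.9976,-.0692]); C=np.array([606.8,-66.3])
def tops(n,im,d):
    P=cloud(n,d)
    for t0 in(165,55,-55,-165):
        x,y=C+t0*u
        zt=89 if n=='scene' else 92
        m=(abs(P[...,2]-zt)<4)&(abs(P[...,0]-x)<35)&(abs(P[...,1]-y)<35)&(d>0)
        q=P[m][:,:2]-C
        if len(q)<20: print(n,t0,'few');continue
        a,b=q@u,q@v
        f=lambda w:(np.percentile(w,2)+np.percentile(w,98))/2
        r=cv2.minAreaRect(np.stack([a,b],1).astype(np.float32))
        ctr=C+f(a)*u+f(b)*v
        print(n,t0,'n',len(q),'t %.1f cross %.1f'%(f(a),f(b)),'span %.1f %.1f'%(np.ptp(np.percentile(a,[2,98])),np.ptp(np.percentile(b,[2,98]))),'rect',np.round(r[0],1),'ang %.1f'%r[2],'XY',ctr.round(1),'rectXY',(C+r[0][0]*u+r[0][1]*v).round(1))
if __name__=='__main__':
    for n in('scene','top'):
        im,d=vision.get_image(n); tops(n,im,d)
        if n=='scene':
            P=cloud(n,d); z=P[...,2]; e=ctrl.read_state()['eef_pos']
            m=(z>e[2]-95)&(z<e[2]-15)&(abs(P[...,0]-e[0]+40)<60)&(abs(P[...,1]-e[1]-8)<35)&(d>0)
            q=P[m]; c=np.median(q,0); q=q[np.linalg.norm(q-c,axis=1)<80]; c=q.mean(0)
            vv=np.linalg.svd(q-c)[2][0]; vv*=np.sign(vv[2]); print('rod',len(q),c.round(1),vv.round(3),'tilt %.1f'%np.degrees(np.arccos(vv[2])),'zmin',q[:,2].min().round(1))
            np.savez('t_scene.npz',im=im,d=d)
            cv2.imwrite('pics/t1.png',cv2.resize(im[190:255,165:330],None,fx=4.8,fy=4.8,interpolation=2))
E
python3 tops.py
```

```text
scene 165 n 119 t 164.8 cross 4.8 span 38.5 40.4 rect [165.    3.7] ang 89.7 XY [623.   97.7] rectXY [621.9  98.1]
scene 55 n 109 t 56.4 cross 1.9 span 38.8 41.0 rect [56.4  2.3] ang 88.5 XY [612.6 -10.2] rectXY [613.  -10.2]
scene -55 n 104 t -57.8 cross -3.0 span 39.0 40.7 rect [-57.6  -2.9] ang 4.2 XY [ 599.8 -123.8] rectXY [ 600.  -123.6]
scene -165 n 96 t -163.7 cross 2.8 span 39.8 40.7 rect [-163.6    1.8] ang 1.6 XY [ 598.3 -229.8] rectXY [ 597.3 -229.7]
rod 102 [516.  235.9 178.8] [ 0.504 -0.11   0.857] tilt 31.0 zmin 136.9
top 165 few
top 55 n 71 t 56.6 cross 1.2 span 37.3 38.0 rect [57.4  1.1] ang 6.3 XY [611.9  -9.9] rectXY [611.8  -9.1]
top -55 n 69 t -57.2 cross -1.4 span 38.7 33.7 rect [-57.4  -1.7] ang 5.6 XY [ 601.4 -123.3] rectXY [ 601.1 -123.4]
top -165 n 104 t -162.4 cross 0.5 span 38.9 39.6 rect [-162.1    0.2] ang 0.6 XY [ 596.  -228.4] rectXY [ 595.8 -228.1]
```

View pics/t1.png

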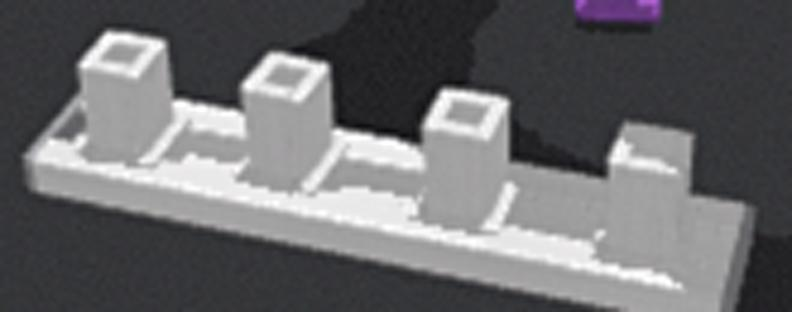

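```bash
python3 - <<'E'
from fit import *
D=np.load('t_scene.npz'); P=cloud('scene',D['d']); z=P[...,2]; d=D['d']
e=np.array([550.8,226.9,231.5])
m=(z>100)&(z<215)&(P[...,0]<e[0])&(P[...,0]>e[0]-110)&(abs(P[...,1]-e[1]-10)<30)&(d>0)
m[:, :]=m
q=P[m]; print(len(q)); 
h=np.histogram(q[:,2],bins=np.arange(100,220,6)); print(h[0])
for lo in(112,118,124,130,136,142): 
    s=q[(q[:,2]>lo)&(q[:,2]<lo+6)]; 
    if len(s): print(lo,s.mean(0).round(1))
from rods import rodparts
g=D['im'].astype(float).max(2)
mm=cv2.connectedComponents(m.astype(np.uint8))
im=D['im']
vv,uu=np.where(m); win=(uu.min()-8,vv.min()-8,uu.max()+9,vv.max()+9)
t=np.clip((g[win[1]:win[3],win[0]:win[2]]-75)/50,0,1)
dm=cv2.dilate(m.astype(np.uint8),np.ones((5,5)))[win[1]:win[3],win[0]:win[2]]; t*=dm
# fit foot depth s, tilt th, az, x offset with axis thru grip point
def rp(p):
    th,dx,s,az=np.radians(p[0]),p[1],p[2],p[3]/50
    ax=np.array([np.sin(th)*np.cos(az),np.sin(th)*np.sin(az),np.cos(th)])
    return rodparts(np.array([e[0]+dx,e[1],e[2]+19]),ax,-s,-35)
rows=np.ones_like(t)
from scipy.optimize import minimize
vcut=int(proj('scene',rp([30,0,142,-.195*50])[0][24:]).max(0)[1])-win[1]+1
f=lambda p:np.abs(sil('scene',rp(p),win)-t)[vcut:].sum()
for dx in(-2,0,2):
    r=minimize(f,[30,dx,142,-.195*50],method='Nelder-Mead',options=dict(initial_simplex=[[27,dx,142,-10],[33,dx,142,-10],[30,dx,150,-10],[30,dx,135,-13],[30,dx+2,142,-7]]))
    print(r.x.round(2),r.x[3]/50,r.fun,t[vcut:].sum())
E
```

```text
115
[ 0  0  0  3  6  7  7  8  6  5  7  8  9  8  6 10  7  9  8]
118 [484.8 242.9 123.3]
124 [487.  240.8 128.3]
130 [488.9 239.1 133.5]
136 [492.  238.8 138.6]
142 [497.4 240.5 145.4]
[ 30.35  -2.5  145.18 -10.63] -0.21261567887133842 6.964313725490196 115.98
[ 3.0780e+01  1.0000e-01  1.4422e+02 -1.0410e+01] -0.2081798649680658 7.0898039215686275 115.98
[ 31.11   2.27 143.43 -10.27] -0.2054465057196144 7.124313725490196 115.98
```

```bash
python3 -c "
from fit import *
go(671.8,-128.5,215,3.072)"
```

```text
clock 29.77 eef [551.  227.  231.7] yaw 2.948 w 14.7 F [-0.6  0.7 -0.9] q7 0.36
SLIDE [-186.9 -325.6   18.6] TURN -0.124 (rows 0.7) lenrows 6.0
```

play_rows:
  slide:
    - [-15,-25,0]
    - [-40,-70,0]
    - [-70,-122,0]
    - [-100,-175,0]
    - [-130,-227,0]
  turn: [-0.03,-0.06,-0.09,-0.124,-0.124]
  fingers: [0.1,0.1,0.1,0.1,0.1]

```text
clock: 30.4
eef_pos: [635.4, -22.8, 232.8]
tool_rot: [-3.136, -0.0, 3.072]
force: [1.6, 1.0, -1.4]
width: 14.9
```

```bash
python3 -c "
from fit import *
go(671.8,-128.5,215,3.072)"
```

```text
clock 30.40 eef [635.4 -22.8 232.8] yaw 3.072 w 14.9 F [ 1.6  1.  -1.4] q7 0.91
SLIDE [ -43.7 -102.9   18.3] TURN 0.000 (rows 0.0) lenrows 1.8
```

play_rows:
  slide:
    - [-15,-35,0]
    - [-30,-70,0]
    - [-43.7,-103,5]
    - [-43.7,-103,12]
    - [-43.7,-103,18]
  turn: [0,0,0,0,0]
  fingers: [0.1,0.1,0.1,0.1,0.1]

```text
clock: 31.02
eef_pos: [671.4, -127.8, 214.5]
tool_rot: [-3.137, -0.002, 3.073]
force: [-0.6, 0.4, -1.3]
width: 14.3
```

```bash
cat > v.py <<'E'
from fit import *
import sys
im,d,P=look('scene'); t,_,_=look('top')
x,y=ctrl.read_state()['eef_pos'][:2]
def crop(n,i):
    c=proj(n,np.array([[x-35,y,120.]]))[0].astype(int); c=np.clip(c,[60,55],[452,329])
    return cv2.resize(i[c[1]-55:c[1]+55,c[0]-60:c[0]+60],None,fx=3.3,fy=3.3,interpolation=2)
cv2.imwrite('pics/'+sys.argv[1],cv2.hconcat([crop('scene',im),crop('top',t)]))
go()
E
python3 v.py v1.png; python3 tops.py
```

```text
clock 31.12 eef [ 671.1 -127.1  214.4] yaw 3.075 w 14.6 F [-0.  -0.4 -1.4] q7 1.09
SLIDE [0. 0. 0.] TURN 0.000 (rows 0.0) lenrows 0.0
scene 165 n 117 t 164.9 cross 5.1 span 38.4 41.5 rect [164.8   5.4] ang 1.8 XY [623.3  97.9] rectXY [623.6  97.7]
scene 55 n 112 t 56.4 cross 2.3 span 38.7 41.0 rect [56.3  1.8] ang 89.2 XY [613.  -10.2] rectXY [612.5 -10.2]
scene -55 n 102 t -57.8 cross -2.4 span 40.4 39.2 rect [-58.3  -2. ] ang 4.3 XY [ 600.4 -123.8] rectXY [ 600.8 -124.3]
scene -165 n 96 t -163.5 cross 2.3 span 39.7 40.0 rect [-164.3    2.4] ang 0.4 XY [ 597.8 -229.6] rectXY [ 597.8 -230.3]
rod 107 [ 634.5 -119.9  163.1] [ 0.505 -0.039  0.862] tilt 30.4 zmin 121.2
top 165 n 105 t 165.4 cross 2.2 span 38.9 39.4 rect [165.7   1.2] ang 85.9 XY [620.5  98.5] rectXY [619.4  98.9]
top 55 n 108 t 56.7 cross 0.4 span 38.3 38.2 rect [56.8  0.2] ang 3.7 XY [611.1  -9.8] rectXY [610.9  -9.6]
top -55 n 91 t -57.0 cross -5.0 span 38.5 39.1 rect [-57.1  -4.8] ang 4.6 XY [ 597.9 -122.8] rectXY [ 598.  -122.9]
top -165 n 103 t -162.4 cross -0.2 span 38.4 38.8 rect [-1.625e+02  1.000e-01] ang 2.4 XY [ 595.4 -228.2] rectXY [ 595.6 -228.4]
```

View pics/v1.png

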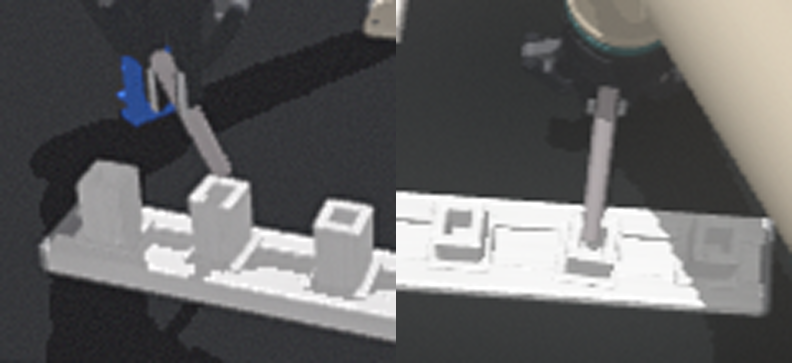

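```bash
python3 -c "
from fit import *
go(670.6,-128.4,192,3.072)"
```

```text
clock 31.23 eef [ 671.7 -127.2  215.4] yaw 3.075 w 14.6 F [ 0.3  0.2 -1.1] q7 1.09
SLIDE [ 1.  -1.1 23.4] TURN 0.003 (rows 0.0) lenrows 0.4
```

play_rows:
  slide:
    - [1,-1.1,5]
    - [1,-1.1,11]
    - [1,-1.1,16]
    - [1,-1.1,20]
    - [1,-1.1,20]
  turn: [0.003,0.003,0.003,0.003,0.003]
  fingers: [0.1,0.1,0.1,0.1,0.1]

```text
clock: 31.85
eef_pos: [670.4, -128.4, 194.9]
tool_rot: [-3.137, -0.001, 3.071]
force: [0.3, -0.4, -1.0]
width: 14.6
```

play_rows:
  slide:
    - [0,0,2]
    - [0,0,4]
    - [0,0,5]
  turn: [0,0,0]
  fingers: [0.1,0.1,0.1]

```text
clock: 32.22
eef_pos: [670.3, -128.5, 189.8]
tool_rot: [-3.137, -0.001, 3.071]
force: [-0.4, -1.3, -0.5]
width: 14.6
```

```bash
python3 v.py v2.png
```

```text
clock 32.33 eef [ 670.3 -128.5  189.8] yaw 3.071 w 14.6 F [ 0.2 -0.2 -1.6] q7 1.07
SLIDE [0. 0. 0.] TURN 0.000 (rows 0.0) lenrows 0.0
```

View pics/v2.png

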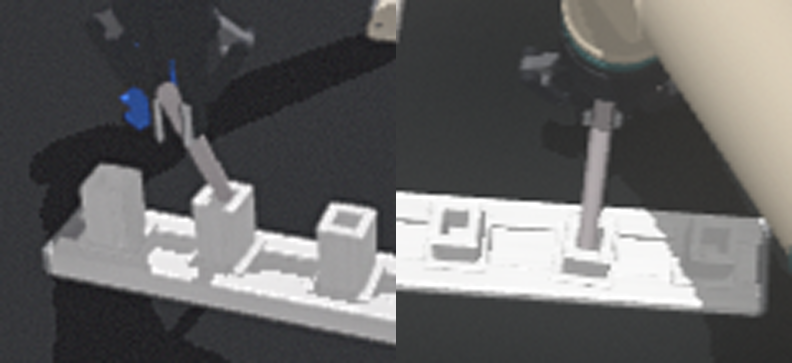

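play_rows:
  slide:
    - [5,0,-2.5]
    - [10,0,-5]
    - [15,0,-6.8]
    - [15,0,-6.8]
  turn: [0,0,0,0]
  fingers: [0.1,0.1,0.1,0.1]

```text
clock: 32.83
eef_pos: [655.3, -127.5, 197.3]
tool_rot: [-3.136, -0.001, 3.072]
force: [1.0, -0.1, 1.2]
width: 14.4
```

```bash
python3 v.py v3.png
```

```text
clock 32.92 eef [ 655.7 -127.5  197.1] yaw 3.071 w 14.7 F [0.5 0.1 0.7] q7 1.06
SLIDE [0. 0. 0.] TURN 0.000 (rows 0.0) lenrows 0.0
```

View pics/v3.png

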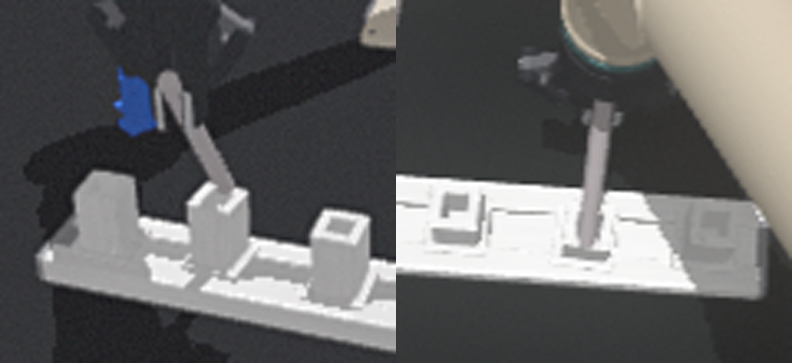

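play_rows:
  slide:
    - [5,0,-2]
    - [10,0,-3.8]
    - [14,0,-4.5]
    - [14,0,-4.5]
  turn: [0,0,0,0]
  fingers: [0.1,0.1,0.1,0.1]

```text
clock: 33.42
eef_pos: [641.1, -126.6, 201.5]
tool_rot: [-3.136, -0.001, 3.071]
force: [0.3, 0.4, -1.0]
width: 14.6
```

```bash
python3 v.py v4.png; python3 tops.py | grep rod
```

```text
clock 33.52 eef [ 641.6 -126.6  201.5] yaw 3.071 w 14.6 F [-0.2  0.4 -2.1] q7 1.05
SLIDE [0. 0. 0.] TURN 0.000 (rows 0.0) lenrows 0.0
rod 98 [ 604.4 -119.3  148.6] [ 0.512 -0.051  0.857] tilt 31.0 zmin 109.1
```

View pics/v4.png

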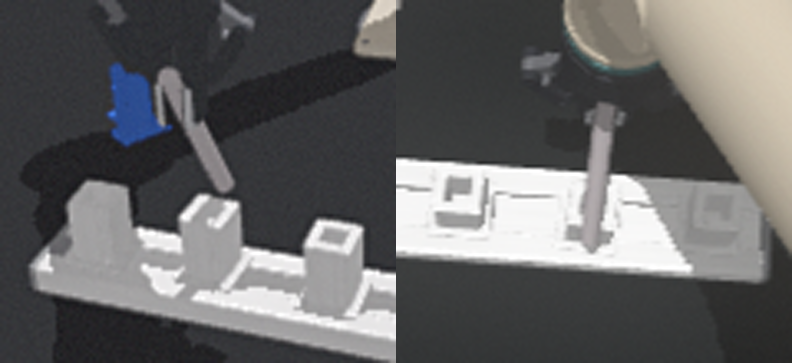

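```bash
python3 -c "
from fit import *
go(738,-133,117,3.072)"
```

```text
clock 33.62 eef [ 641.8 -126.5  201.5] yaw 3.071 w 14.6 F [ 0.5  0.7 -1.5] q7 1.05
SLIDE [-96.5   0.7  84.5] TURN -0.001 (rows 0.0) lenrows 2.1
```

play_rows:
  slide:
    - [0,0,-20]
    - [-40,0,-20]
    - [-96,0.7,-20]
    - [-96.5,0.7,0]
    - [-96.5,0.7,30]
  turn: [0,0,0,0,0]
  fingers: [0.1,0.1,0.1,0.1,0.1]

```text
clock: 34.25
eef_pos: [738.7, -131.8, 172.3]
tool_rot: [-3.138, 0.001, 3.071]
force: [0.1, 0.5, -0.9]
width: 14.8
```

```bash
python3 -c "
from fit import *
go(738,-133,118,3.072)"
```

```text
clock 34.25 eef [ 738.7 -131.8  172.3] yaw 3.071 w 14.8 F [ 0.1  0.5 -0.9] q7 1.13
SLIDE [ 0.7 -1.1 54.3] TURN -0.001 (rows 0.0) lenrows 0.9
```

play_rows:
  slide:
    - [0,0,18]
    - [0,0,36]
    - [0,0,48]
    - [0,0,54]
    - [0,0,54]
  turn: [0,0,0,0,0]
  fingers: [0.1,0.1,0.1,0.1,0.1]

```text
clock: 34.88
eef_pos: [738.8, -132.0, 118.2]
tool_rot: [-3.138, 0.001, 3.071]
force: [0.5, -0.6, -1.6]
width: 14.9
```

```bash
python3 v.py v5.png; python3 tops.py | grep rod
```

```text
clock 34.98 eef [ 739.2 -131.9  119. ] yaw 3.071 w 14.9 F [ 0.1 -0.2 -1. ] q7 1.10
SLIDE [0. 0. 0.] TURN 0.000 (rows 0.0) lenrows 0.0
rod 108 [ 691.  -122.1   58.5] [ 0.697 -0.086  0.712] tilt 44.6 zmin 24.2
```

View pics/v5.png

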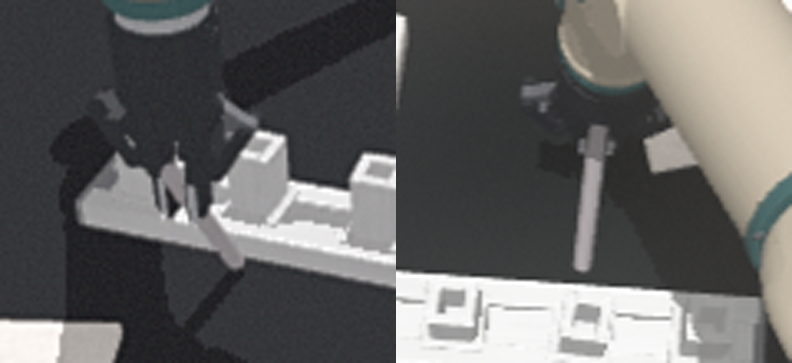

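play_rows:
  slide:
    - [10,0,0]
    - [16,0,0]
    - [22,0,-3]
    - [28.8,0,-7]
    - [28.8,0,-7]
  turn: [0,0,0,0,0]
  fingers: [0.1,0.1,0.1,0.1,0.1]

```text
clock: 35.7
eef_pos: [710.1, -129.9, 126.8]
tool_rot: [-3.137, 0.003, 3.071]
force: [1.7, 0.2, 0.5]
width: 14.7
```

```bash
python3 v.py v6.png
```

```text
clock 35.80 eef [ 710.2 -129.9  126.2] yaw 3.071 w 14.7 F [ 1.5 -1.1 -0.1] q7 1.07
SLIDE [0. 0. 0.] TURN 0.000 (rows 0.0) lenrows 0.0
```

View pics/v6.png

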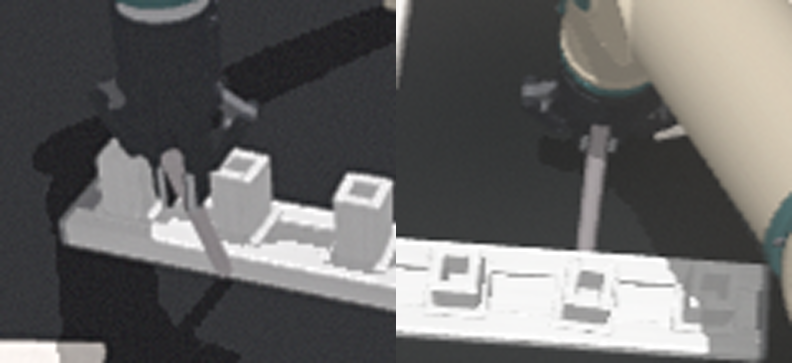

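play_rows:
  slide:
    - [7,0,-3]
    - [14,0,-5.5]
    - [21,0,-7.5]
    - [28,0,-9.5]
    - [28,0,-9.5]
  turn: [0,0,0,0,0]
  fingers: [0.1,0.1,0.1,0.1,0.1]

```text
clock: 36.42
eef_pos: [681.5, -127.8, 136.0]
tool_rot: [-3.137, 0.001, 3.072]
force: [2.9, -0.4, -0.5]
width: 14.5
```

play_rows:
  slide:
    - [8,0,-1]
    - [15,0,-2]
    - [22,0,-2.5]
    - [29,0,-2.5]
    - [29,0,-2.5]
  turn: [0,0,0,0,0]
  fingers: [0.1,0.1,0.1,0.1,0.1]

```text
clock: 37.05
eef_pos: [651.6, -125.8, 138.4]
tool_rot: [-3.137, -0.0, 3.072]
force: [2.2, 0.2, 0.2]
width: 14.5
```

```bash
python3 v.py v7.png
```

```text
clock 37.15 eef [ 651.8 -125.9  138.1] yaw 3.072 w 14.6 F [ 2.4  0.5 -0.8] q7 1.01
SLIDE [0. 0. 0.] TURN 0.000 (rows 0.0) lenrows 0.0
```

View pics/v7.png

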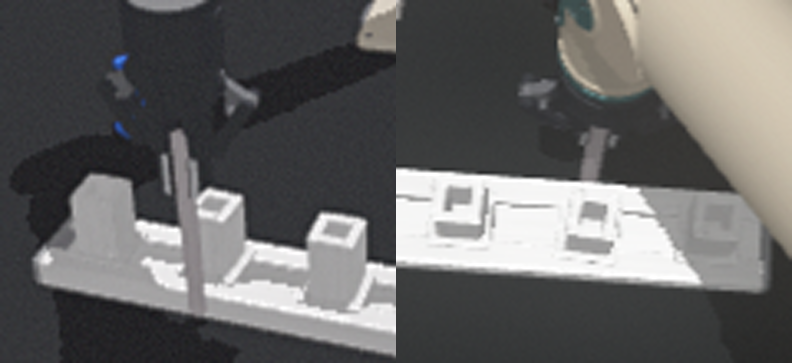

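```bash
cat > rodm.py <<'E'
from fit import *
from rods import rodparts
def meas(show=True):
    im,d,P=look('scene'); e=ctrl.read_state()['eef_pos']; g=im.astype(int).max(2)
    z=P[...,2]
    m=(abs(P[...,0]-e[0])<45)&(abs(P[...,1]-e[1])<30)&(z>35)&(z<e[2]-14+0)&(d>0)
    # row-wise centroid in depth
    q=P[m]; c=np.median(q,0)
    for _ in range(4):
        c=q.mean(0); v=np.linalg.svd(q-c,full_matrices=False)[2][0]; v*=np.sign(v[2])
        r=np.linalg.norm(np.cross(q-c,v),axis=1); q=q[r<11]
    print('rod n',len(q),c.round(1),v.round(3),'tilt %.1f'%np.degrees(np.arccos(v[2])),'z',q[:,2].min().round(),q[:,2].max().round())
if __name__=='__main__': meas()
E
python3 rodm.py
```

```text
rod n 106 [ 639.5 -119.2   75.2] [ 0.6  -0.13  0.79] tilt 37.8 z 36.0 119.0
```

```bash
sed -i 's/abs(P\[...,0\]-e\[0\])<45/abs(P[...,0]-e[0])<20/' rodm.py; python3 rodm.py
```

```text
rod n 146 [ 659.7 -123.5   80.3] [0.028 0.    1.   ] tilt 1.6 z 36.0 123.0
```

```bash
python3 -c "
from fit import *
go(598.8,-123.5,230,3.072)"
```

```text
clock 37.25 eef [ 652.  -125.9  138. ] yaw 3.071 w 14.7 F [ 1.5 -0.2 -0.6] q7 1.01
SLIDE [ 53.2  -1.8 -91.9] TURN -0.001 (rows 0.0) lenrows 1.7
```

play_rows:
  slide:
    - [-3,0,0]
    - [-3,0,-45]
    - [0,0,-92]
    - [35,-1.8,-92]
    - [53,-1.8,-92]
  turn: [0,0,0,0,0]
  fingers: [0.1,0.1,0.1,0.1,0.1]

```text
clock: 37.88
eef_pos: [596.7, -123.7, 230.0]
tool_rot: [-3.136, -0.003, 3.072]
force: [0.4, 0.3, -1.1]
width: 14.1
```

```bash
python3 v.py v8.png; python3 rodm.py;python3 -c "
from fit import *
go(598.8,-123.5,214,3.072)"
```

```text
clock 37.98 eef [ 596.3 -124.   229.6] yaw 3.072 w 14.5 F [ 0.6  1.1 -1.4] q7 1.04
SLIDE [0. 0. 0.] TURN 0.000 (rows 0.0) lenrows 0.0
rod n 198 [ 603.2 -121.9  160.1] [ 0.021 -0.007  1.   ] tilt 1.3 z 87.0 215.0
clock 38.02 eef [ 597.9 -124.   229.7] yaw 3.071 w 14.4 F [ 0.2  0.2 -0.2] q7 1.04
SLIDE [-0.9  0.7 15.7] TURN -0.001 (rows 0.0) lenrows 0.3
```

View pics/v8.png

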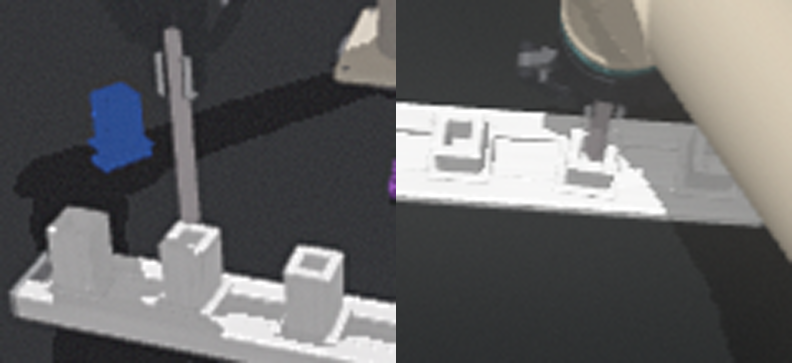

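play_rows:
  slide:
    - [-0.5,0.5,6]
    - [-0.5,0.5,12]
    - [-0.5,0.5,17]
    - [-0.5,0.5,21]
    - [-0.5,0.5,24]
  turn: [0,0,0,0,0]
  fingers: [0.1,0.1,0.1,0.1,0.1]

```text
clock: 38.65
eef_pos: [598.3, -123.6, 205.3]
tool_rot: [-3.136, -0.003, 3.072]
force: [-0.1, 0.5, -1.2]
width: 14.6
```

```bash
python3 v.py v9.png
```

```text
clock 38.75 eef [ 598.1 -123.7  205.3] yaw 3.072 w 14.6 F [ 0.8  0.  -0.4] q7 1.02
SLIDE [0. 0. 0.] TURN 0.000 (rows 0.0) lenrows 0.0
```

View pics/v9.png

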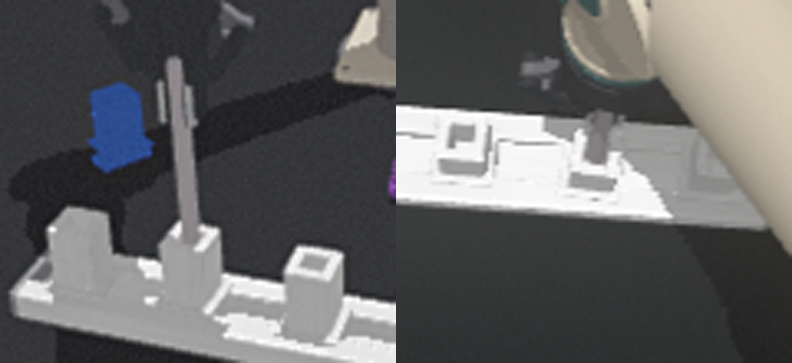

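play_rows:
  slide:
    - [0,0,7]
    - [0,0,14]
    - [0,0,20]
    - [0,0,26]
    - [0,0,30]
  turn: [0,0,0,0,0]
  fingers: [0.1,0.1,0.1,0.1,0.1]

```text
clock: 39.38
eef_pos: [598.0, -123.9, 174.8]
tool_rot: [-3.136, -0.003, 3.072]
force: [-0.7, -0.3, -1.1]
width: 14.8
```

play_rows:
  slide:
    - [0,0,5]
    - [0,0,10]
    - [0,0,14]
    - [0,0,17]
    - [0,0,18]
  turn: [0,0,0,0,0]
  fingers: [0.1,0.1,0.1,0.1,0.1]

```text
clock: 40.0
eef_pos: [597.8, -124.0, 156.7]
tool_rot: [-3.136, -0.004, 3.072]
force: [1.2, -0.7, -1.2]
width: 14.7
```

play_rows:
  slide:
    - [0,0,2]
    - [0,0,2.5]
    - [0,0,2.5]
    - [0,0,2.5]
    - [0,0,2.5]
  turn: [0,0,0,0,0]
  fingers: [0.1,0.3,0.45,0.45,0.45]

```text
clock: 40.62
eef_pos: [597.9, -124.0, 154.3]
tool_rot: [-3.136, -0.003, 3.072]
force: [-0.6, -0.3, 0.5]
width: 38.3
```

play_rows:
  slide:
    - [0,0,-20]
    - [0,0,-50]
    - [0,0,-85]
    - [0,0,-100]
    - [0,0,-100]
  turn: [0,0,0,0,0]
  fingers: [0.45,0.45,0.45,0.45,0.45]

```text
clock: 41.25
eef_pos: [598.8, -123.4, 255.5]
tool_rot: [-3.136, -0.001, 3.071]
force: [-0.1, -0.3, -0.5]
width: 38.3
```

```bash
python3 v.py v10.png; python3 -c "
from fit import *
im,d,P=look('scene','s10.png'); z=P[...,2]
np.savez('scene2.npz',im=im,d=d)
from rods import clusters
for m,q in clusters('scene',im,d):
  c=q.mean(0); v=np.linalg.svd(q-c)[2][0]; v*=np.sign(v[2]); print(len(q),c.round(1),v.round(3))
m=(z>95)&(z<225)&(abs(P[...,0]-600)<30)&(abs(P[...,1]+123)<30)
q=P[m];c=q.mean(0); v=np.linalg.svd(q-c)[2][0]; v*=np.sign(v[2]); print(len(q),c.round(1),v.round(3),q[:,2].max())
go(526,300,230,2.95)"
```

```text
clock 41.35 eef [ 597.6 -123.8  253.3] yaw 3.071 w 38.0 F [-0.3 -0.8  0.1] q7 1.07
SLIDE [0. 0. 0.] TURN 0.000 (rows 0.0) lenrows 0.0
124 [530.9 300.  143.8] [ 0.449 -0.094  0.889]
135 [543.6 362.9 143.6] [ 0.451 -0.09   0.888]
207 [ 604.7 -121.6  156.9] [ 0.003 -0.004  1.   ] 209.58809773167837
clock 41.40 eef [ 597.4 -123.8  253. ] yaw 3.072 w 38.8 F [ 1.1 -0.3 -0.3] q7 1.07
SLIDE [100.8 417.9  21.2] TURN 0.122 (rows 0.7) lenrows 6.9
```

View pics/s10.png

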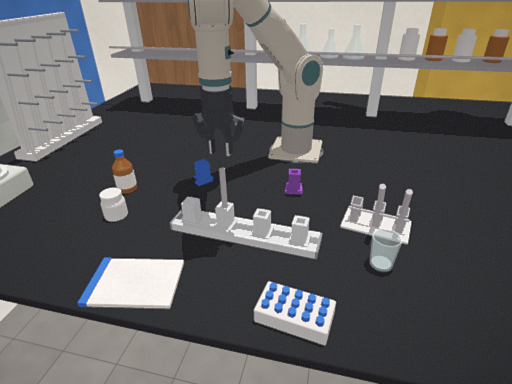

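play_rows:
  slide:
    - [12,50,0]
    - [26,108,0]
    - [40,166,0]
    - [54,224,0]
    - [68,282,10]
  turn: [0,0.04,0.08,0.122,0.122]
  fingers: [0.45,0.45,0.45,0.45,0.45]

```text
clock: 42.02
eef_pos: [548.8, 163.7, 241.1]
tool_rot: [-3.135, -0.005, 2.949]
force: [0.5, 0.3, -0.7]
width: 38.7
```

```bash
python3 -c "
from fit import *
go(526.5,299.5,215,2.947)"
```

```text
clock 42.02 eef [548.8 163.7 241.1] yaw 2.949 w 38.7 F [ 0.5  0.3 -0.7] q7 0.45
SLIDE [ 47.8 129.1  25.5] TURN 0.002 (rows 0.0) lenrows 2.2
```

play_rows:
  slide:
    - [18,50,10]
    - [36,97,20]
    - [47.8,129,25.5]
    - [47.8,129,25.5]
    - [47.8,129,25.5]
  turn: [0,0,0,0,0]
  fingers: [0.45,0.45,0.45,0.45,0.45]

```text
clock: 42.65
eef_pos: [526.4, 298.2, 213.9]
tool_rot: [-3.133, -0.006, 2.948]
force: [0.2, -0.1, 0.0]
width: 38.5
```

```bash
python3 -c "
from fit import *
go(526.5,299.5,128,2.947)"
```

```text
clock 42.65 eef [526.4 298.2 213.9] yaw 2.948 w 38.5 F [ 0.2 -0.1  0. ] q7 0.24
SLIDE [-0.4  2.  85.9] TURN 0.001 (rows 0.0) lenrows 1.4
```

play_rows:
  slide:
    - [-0.4,2,20]
    - [-0.4,2,45]
    - [-0.4,2,68]
    - [-0.4,2,86]
    - [-0.4,2,86]
  turn: [0,0,0,0,0]
  fingers: [0.45,0.45,0.45,0.45,0.45]

```text
clock: 43.28
eef_pos: [525.9, 297.9, 126.0]
tool_rot: [-3.13, -0.008, 2.948]
force: [-0.3, 0.1, 0.3]
width: 38.3
```

play_rows:
  slide:
    - [0,0,0]
    - [0,0,0]
    - [0,0,0]
    - [0,0,0]
    - [0,0,0]
  turn: [0,0,0,0,0]
  fingers: [0.1,0.1,0.1,0.1,0.1]

```text
clock: 43.9
eef_pos: [526.4, 298.1, 126.5]
tool_rot: [-3.131, -0.007, 2.948]
force: [0.3, -0.0, 2.0]
width: 14.4
```

play_rows:
  slide:
    - [-7.5,0,-13]
    - [-15,0,-26]
    - [-22.5,0,-39]
    - [-30,0,-52]
    - [-37.5,0,-65]
  turn: [0,0,0,0,0]
  fingers: [0.1,0.1,0.1,0.1,0.1]

```text
clock: 44.52
eef_pos: [564.6, 291.2, 192.2]
tool_rot: [-3.131, -0.007, 2.947]
force: [1.0, -0.3, -1.7]
width: 14.4
```

```bash
python3 v.py v11.png
```

```text
clock 44.62 eef [565.8 291.7 193. ] yaw 2.946 w 14.3 F [ 0.1 -0.  -1.5] q7 0.28
SLIDE [0. 0. 0.] TURN 0.000 (rows 0.0) lenrows 0.0
```

View pics/v11.png

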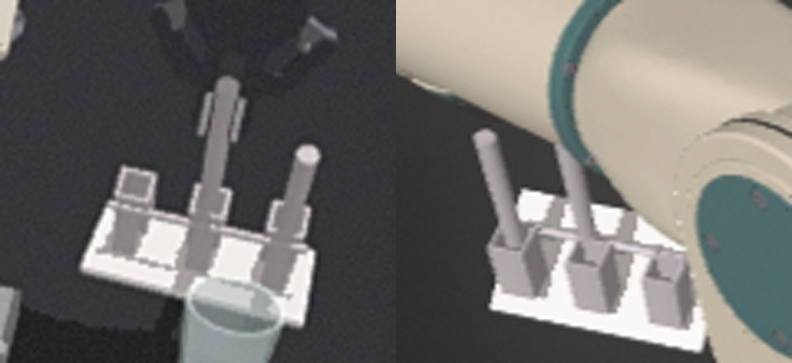

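```bash
python3 -c "
from fit import *
go(748,-16,235,3.072)"
```

```text
clock 44.62 eef [565.8 291.7 193. ] yaw 2.946 w 14.3 F [ 0.1 -0.  -1.5] q7 0.28
SLIDE [-238.4 -266.7  -40.9] TURN -0.126 (rows 0.7) lenrows 5.8
```

play_rows:
  slide:
    - [0,0,-25]
    - [-15,-17,-41]
    - [-55,-61,-41]
    - [-95,-106,-41]
    - [-135,-150,-41]
  turn: [0,-0.03,-0.06,-0.1,-0.126]
  fingers: [0.1,0.1,0.1,0.1,0.1]

```text
clock: 45.25
eef_pos: [669.9, 116.8, 234.3]
tool_rot: [-3.134, -0.006, 3.073]
force: [0.5, 1.1, -1.2]
width: 14.9
```

```bash
python3 -c "
from fit import *
go(748,-16,200,3.072)"
```

```text
clock 45.25 eef [669.9 116.8 234.3] yaw 3.073 w 14.9 F [ 0.5  1.1 -1.2] q7 0.76
SLIDE [ -87.2 -126.8   34.8] TURN 0.001 (rows 0.0) lenrows 2.5
```

play_rows:
  slide:
    - [-25,-37,0]
    - [-55,-80,0]
    - [-87,-127,20]
    - [-87,-127,50]
    - [-87,-127,80]
  turn: [0,0,0,0,0]
  fingers: [0.1,0.1,0.1,0.1,0.1]

```text
clock: 45.88
eef_pos: [747.3, -17.5, 153.1]
tool_rot: [-3.134, -0.007, 3.071]
force: [0.4, 0.2, -1.5]
width: 15.0
```

```bash
python3 -c "
from fit import *
go(748,-16,120,3.072)"
```

```text
clock 45.88 eef [747.3 -17.5 153.1] yaw 3.071 w 15.0 F [ 0.4  0.2 -1.5] q7 0.98
SLIDE [-0.8  1.8 33.1] TURN -0.001 (rows 0.0) lenrows 0.5
```

play_rows:
  slide:
    - [-0.8,1.8,12]
    - [-0.8,1.8,24]
    - [-0.8,1.8,32]
    - [-0.8,1.8,33]
    - [-0.8,1.8,33]
  turn: [0,0,0,0,0]
  fingers: [0.1,0.1,0.1,0.1,0.1]

```text
clock: 46.5
eef_pos: [748.4, -15.9, 120.8]
tool_rot: [-3.134, -0.006, 3.071]
force: [-0.1, -0.4, -1.7]
width: 14.7
```

```bash
python3 v.py v12.png
```

```text
clock 46.60 eef [748.4 -15.9 120.9] yaw 3.071 w 14.3 F [-0.5  0.1 -1.4] q7 0.96
SLIDE [0. 0. 0.] TURN 0.000 (rows 0.0) lenrows 0.0
```

View pics/v12.png

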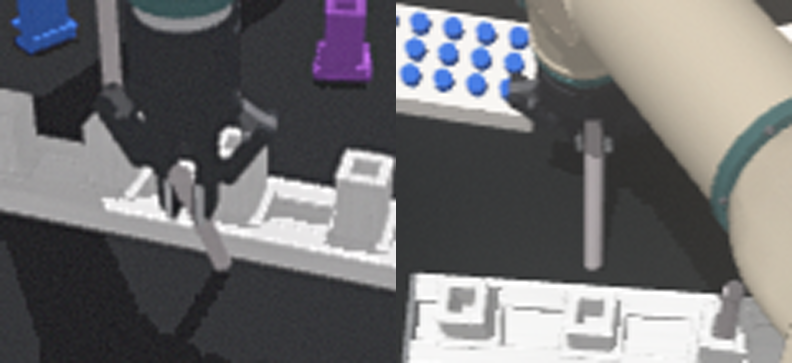

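play_rows:
  slide:
    - [10,0,0]
    - [16,0,0]
    - [23,0,-3]
    - [30,0,-6]
    - [37,0,-9]
  turn: [0,0,0,0,0]
  fingers: [0.1,0.1,0.1,0.1,0.1]

```text
clock: 47.22
eef_pos: [712.2, -13.4, 131.1]
tool_rot: [-3.134, -0.003, 3.071]
force: [5.7, -0.2, -1.1]
width: 14.8
```

play_rows:
  slide:
    - [7,0,-3]
    - [14,0,-5]
    - [21,0,-7]
    - [28,0,-8]
    - [36,0,-9]
  turn: [0,0,0,0,0]
  fingers: [0.1,0.1,0.1,0.1,0.1]

```text
clock: 47.85
eef_pos: [676.0, -10.6, 140.5]
tool_rot: [-3.134, -0.003, 3.071]
force: [3.2, -0.1, 0.2]
width: 15.1
```

```bash
python3 rodm.py; python3 v.py v13.png
```

```text
rod n 145 [675.1  -8.7  81.8] [0.136 0.001 0.991] tilt 7.8 z 36.0 126.0
clock 48.00 eef [675.4 -10.6 140.2] yaw 3.071 w 14.3 F [1.7 1.1 0.6] q7 0.86
SLIDE [0. 0. 0.] TURN 0.000 (rows 0.0) lenrows 0.0
```

View pics/v13.png

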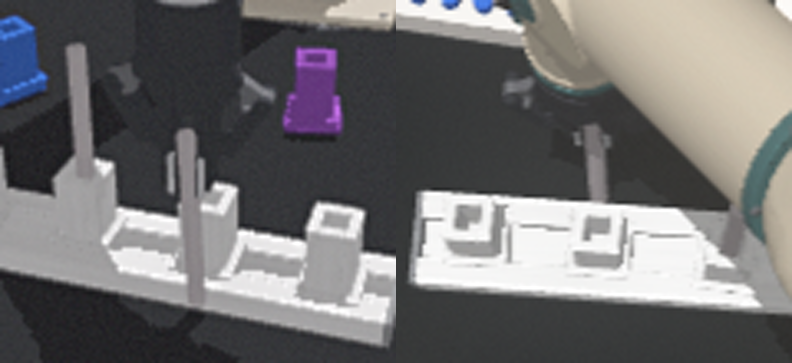

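play_rows:
  slide:
    - [8,0,0]
    - [16.5,0,0]
    - [16.5,0,0]
  turn: [0,0,0]
  fingers: [0.1,0.1,0.1]

```text
clock: 48.38
eef_pos: [657.9, -9.3, 140.2]
tool_rot: [-3.134, -0.006, 3.072]
force: [2.6, -0.1, -0.5]
width: 14.8
```

```bash
python3 rodm.py; python3 tops.py; python3 -c "
from fit import *
go(611.6,-10.1,230,3.072)"
```

```text
rod n 143 [668.1  -8.3  82.5] [ 0.013 -0.007  1.   ] tilt 0.9 z 37.0 126.0
scene 165 n 118 t 164.6 cross 4.9 span 38.3 39.6 rect [164.7   4.7] ang 1.3 XY [623.1  97.6] rectXY [622.9  97.7]
scene 55 n 66 t 56.1 cross 3.1 span 38.8 40.2 rect [55.9  2. ] ang 0.2 XY [613.7 -10.6] rectXY [612.7 -10.6]
scene -55 n 99 t -57.8 cross -2.3 span 38.9 40.2 rect [-58.1  -2.8] ang 3.2 XY [ 600.5 -123.8] rectXY [ 600.  -124.1]
scene -165 n 94 t -164.5 cross 2.9 span 39.4 41.3 rect [-164.1    2.8] ang 88.0 XY [ 598.3 -230.6] rectXY [ 598.3 -230.2]
rod 353 [638.   -5.7  77.7] [ 0.94  -0.127  0.316] tilt 71.6 zmin 45.1
top 165 n 109 t 165.2 cross 2.4 span 37.7 38.5 rect [165.8   1.3] ang 85.8 XY [620.7  98.3] rectXY [619.6  99. ]
top 55 n 112 t 57.0 cross -0.1 span 39.0 38.7 rect [57.  0.] ang 87.9 XY [610.7  -9.4] rectXY [610.8  -9.4]
top -55 n 76 t -56.4 cross -5.7 span 36.6 38.7 rect [-57.2  -5.3] ang 5.1 XY [ 597.2 -122.2] rectXY [ 597.5 -123. ]
top -165 few
clock 48.52 eef [658.3  -9.5 140. ] yaw 3.071 w 14.6 F [ 1.4 -0.3 -1.2] q7 0.84
SLIDE [ 47.1  -4.6 -89.7] TURN -0.001 (rows 0.0) lenrows 1.6
```

play_rows:
  slide:
    - [-3,0,0]
    - [-3,0,-45]
    - [0,0,-90]
    - [33,-3,-90]
    - [48,-4.6,-90]
  turn: [0,0,0,0,0]
  fingers: [0.1,0.1,0.1,0.1,0.1]

```text
clock: 49.15
eef_pos: [608.3, -10.1, 230.3]
tool_rot: [-3.133, -0.009, 3.072]
force: [-0.1, 0.5, -1.3]
width: 14.4
```

```bash
python3 v.py v14.png; python3 rodm.py; python3 -c "
from fit import *
go(611,-10.2,207,3.072)"
```

```text
clock 49.25 eef [608.4 -10.5 229.9] yaw 3.072 w 14.6 F [ 0.6 -0.9 -1.2] q7 0.87
SLIDE [0. 0. 0.] TURN 0.000 (rows 0.0) lenrows 0.0
rod n 210 [617.1  -9.9 160.9] [0.024 0.013 1.   ] tilt 1.5 z 104.0 216.0
clock 49.30 eef [609.9 -10.4 230. ] yaw 3.071 w 14.6 F [ 0.2  0.1 -1.3] q7 0.87
SLIDE [-1.3  0.5 23. ] TURN -0.001 (rows 0.0) lenrows 0.4
```

View pics/v14.png

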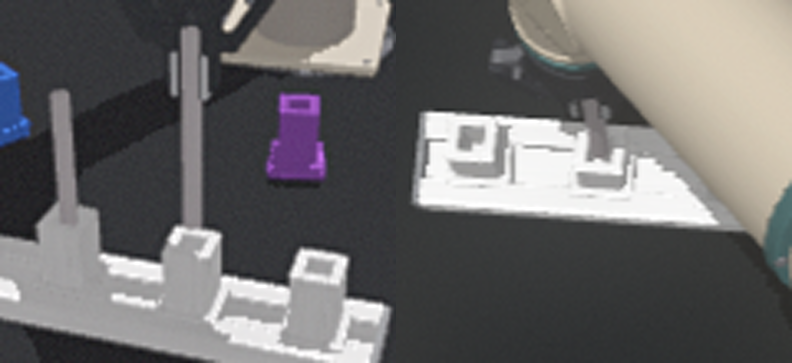

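play_rows:
  slide:
    - [-0.7,1,6]
    - [-0.7,1,12]
    - [-0.7,1,17]
    - [-0.7,1,21]
    - [-0.7,1,24]
  turn: [0,0,0,0,0]
  fingers: [0.1,0.1,0.1,0.1,0.1]

```text
clock: 49.92
eef_pos: [610.4, -9.7, 205.6]
tool_rot: [-3.133, -0.008, 3.072]
force: [0.3, -1.0, -1.3]
width: 14.6
```

```bash
python3 v.py v15.png
```

```text
clock 50.02 eef [610.3  -9.8 205.6] yaw 3.072 w 14.9 F [ 0.7 -0.5 -2.1] q7 0.84
SLIDE [0. 0. 0.] TURN 0.000 (rows 0.0) lenrows 0.0
```

View pics/v15.png

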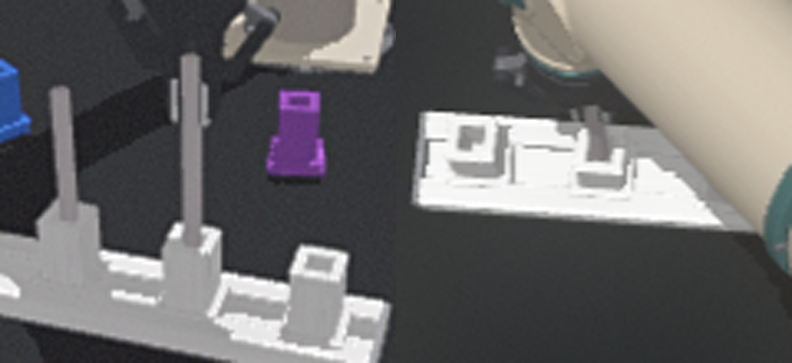

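Foot is in the hole with no force; go down.

play_rows:
  slide:
    - [0,0,7]
    - [0,0,14]
    - [0,0,20]
    - [0,0,26]
    - [0,0,30]
  turn: [0,0,0,0,0]
  fingers: [0.1,0.1,0.1,0.1,0.1]

```text
clock: 50.65
eef_pos: [609.9, -10.1, 175.1]
tool_rot: [-3.133, -0.009, 3.072]
force: [-0.1, 0.9, -1.6]
width: 14.8
```

play_rows:
  slide:
    - [0,0,5]
    - [0,0,10]
    - [0,0,14]
    - [0,0,17]
    - [0,0,18]
  turn: [0,0,0,0,0]
  fingers: [0.1,0.1,0.1,0.1,0.1]

```text
clock: 51.28
eef_pos: [609.7, -10.2, 156.9]
tool_rot: [-3.133, -0.009, 3.072]
force: [0.0, -0.1, -0.9]
width: 14.4
```

play_rows:
  slide:
    - [0,0,2]
    - [0,0,2.5]
    - [0,0,2.5]
    - [0,0,2.5]
    - [0,0,2.5]
  turn: [0,0,0,0,0]
  fingers: [0.1,0.3,0.45,0.45,0.45]

```text
clock: 51.9
eef_pos: [609.7, -10.2, 154.6]
tool_rot: [-3.133, -0.009, 3.072]
force: [-0.0, 0.5, 0.4]
width: 38.8
```

play_rows:
  slide:
    - [0,0,-20]
    - [0,0,-50]
    - [0,0,-85]
    - [0,0,-100]
    - [0,0,-100]
  turn: [0,0,0,0,0]
  fingers: [0.45,0.45,0.45,0.45,0.45]

```text
clock: 52.52
eef_pos: [611.2, -9.2, 255.8]
tool_rot: [-3.133, -0.006, 3.071]
force: [-0.1, -0.4, -0.2]
width: 38.8
```

```bash
python3 -c "
from fit import *
im,d,P=look('scene','s16.png'); z=P[...,2]
from rods import clusters
for m,q in clusters('scene',im,d):
  c=q.mean(0); v=np.linalg.svd(q-c)[2][0]; v*=np.sign(v[2]); print(len(q),c.round(1),v.round(3))
for X,Y in((600,-123),(611,-10)):
  m=(z>95)&(z<225)&(abs(P[...,0]-X)<30)&(abs(P[...,1]-Y)<30)
  q=P[m];c=q.mean(0); v=np.linalg.svd(q-c)[2][0]; v*=np.sign(v[2]); print(len(q),c.round(1),v.round(3),q[:,2].max())
go(539.3,362.6,230,2.947)"
```

```text
134 [544.2 362.8 144.2] [ 0.449 -0.093  0.889]
210 [ 602.7 -122.1  157.2] [-0.017 -0.012  1.   ] 209.24231896847476
220 [614.4 -10.3 158.8] [-0.036 -0.015  0.999] 209.4464493118423
clock 52.58 eef [610.5  -9.6 254.5] yaw 3.071 w 38.6 F [ 1.   0.1 -1.2] q7 0.89
SLIDE [ 96.9 366.5  21.9] TURN 0.124 (rows 0.7) lenrows 6.1
```

View pics/s16.png

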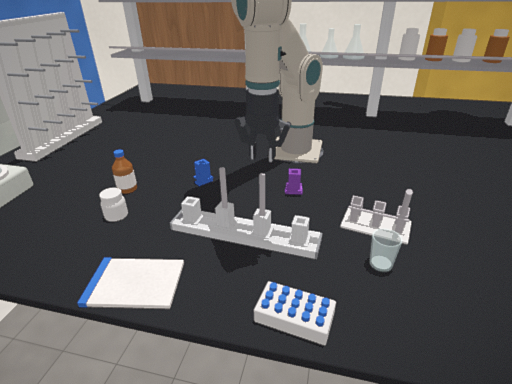

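play_rows:
  slide:
    - [12,46,0]
    - [27,103,0]
    - [42,160,0]
    - [57,215,5]
    - [70,266,10]
  turn: [0,0.04,0.08,0.124,0.124]
  fingers: [0.45,0.45,0.45,0.45,0.45]

```text
clock: 53.2
eef_pos: [558.0, 261.8, 240.9]
tool_rot: [-3.129, -0.009, 2.948]
force: [0.5, 0.3, 0.2]
width: 38.3
```

```bash
python3 -c "
from fit import *
go(539.3,362.4,215,2.947)"
```

```text
clock 53.20 eef [558.  261.8 240.9] yaw 2.948 w 38.3 F [0.5 0.3 0.2] q7 0.34
SLIDE [37.5 95.4 25.1] TURN 0.001 (rows 0.0) lenrows 1.7
```

play_rows:
  slide:
    - [15,38,5]
    - [30,76,15]
    - [37.5,95.4,25]
    - [37.5,95.4,25]
    - [37.5,95.4,25]
  turn: [0,0,0,0,0]
  fingers: [0.45,0.45,0.45,0.45,0.45]

```text
clock: 53.82
eef_pos: [539.7, 360.7, 214.3]
tool_rot: [-3.127, -0.009, 2.947]
force: [-0.7, 0.2, 0.3]
width: 38.5
```

```bash
python3 -c "
from fit import *
go(539.3,362.4,128,2.947)"
```

```text
clock 53.83 eef [539.7 360.7 214.3] yaw 2.947 w 38.5 F [-0.7  0.2  0.3] q7 0.20
SLIDE [-0.   2.8 86.3] TURN -0.000 (rows 0.0) lenrows 1.4
```

play_rows:
  slide:
    - [0,2.8,20]
    - [0,2.8,45]
    - [0,2.8,68]
    - [0,2.8,86]
    - [0,2.8,86]
  turn: [0,0,0,0,0]
  fingers: [0.45,0.45,0.45,0.45,0.45]

```text
clock: 54.45
eef_pos: [538.8, 360.9, 126.3]
tool_rot: [-3.125, -0.011, 2.946]
force: [0.4, 0.5, 0.7]
width: 38.5
```

play_rows:
  slide:
    - [0,0,0]
    - [0,0,0]
    - [0,0,0]
    - [0,0,0]
    - [0,0,0]
  turn: [0,0,0,0,0]
  fingers: [0.1,0.1,0.1,0.1,0.1]

```text
clock: 55.08
eef_pos: [539.3, 361.1, 126.9]
tool_rot: [-3.125, -0.01, 2.946]
force: [1.4, 0.6, 3.5]
width: 14.7
```

play_rows:
  slide:
    - [-7.5,0,-13]
    - [-15,0,-26]
    - [-22.5,0,-39]
    - [-30,0,-52]
    - [-37.5,0,-65]
  turn: [0,0,0,0,0]
  fingers: [0.1,0.1,0.1,0.1,0.1]

```text
clock: 55.7
eef_pos: [577.8, 354.4, 192.6]
tool_rot: [-3.125, -0.009, 2.945]
force: [0.8, -0.8, -1.3]
width: 14.7
```

```bash
python3 v.py v17.png; python3 -c "
from fit import *
go(756,94,235,3.072)"
```

```text
clock 55.80 eef [578.9 354.9 193.4] yaw 2.944 w 14.9 F [ 0.2 -0.  -1.5] q7 0.25
SLIDE [0. 0. 0.] TURN 0.000 (rows 0.0) lenrows 0.0
clock 55.80 eef [578.9 354.9 193.4] yaw 2.944 w 14.9 F [ 0.2 -0.  -1.5] q7 0.25
SLIDE [-224.6 -221.5  -40.2] TURN -0.128 (rows 0.7) lenrows 5.1
```

View pics/v17.png

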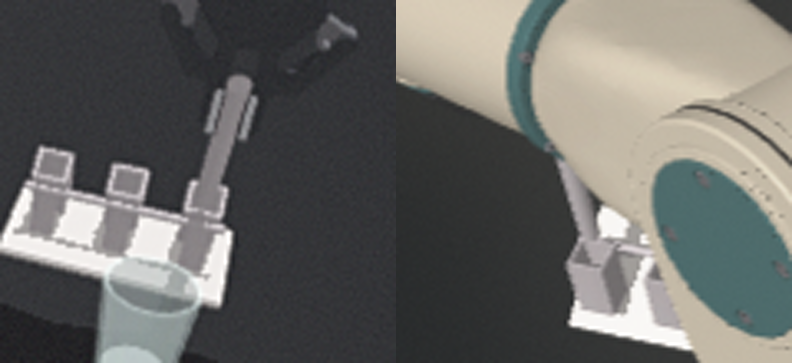

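play_rows:
  slide:
    - [0,0,-35]
    - [-8,-8,-45]
    - [-50,-48,-45]
    - [-92,-90,-45]
    - [-130,-128,-45]
  turn: [0,-0.03,-0.06,-0.1,-0.128]
  fingers: [0.1,0.1,0.1,0.1,0.1]

```text
clock: 56.42
eef_pos: [682.7, 202.1, 238.8]
tool_rot: [-3.128, -0.009, 3.072]
force: [0.1, 0.7, -0.8]
width: 14.3
```

```bash
python3 -c "
from fit import *
go(756,94,200,3.072)"
```

```text
clock 56.42 eef [682.7 202.1 238.8] yaw 3.072 w 14.3 F [ 0.1  0.7 -0.8] q7 0.68
SLIDE [ -81.  -102.2   39.5] TURN 0.000 (rows 0.0) lenrows 2.2
```

play_rows:
  slide:
    - [-30,-38,0]
    - [-60,-76,0]
    - [-81,-102,20]
    - [-81,-102,50]
    - [-81,-102,80]
  turn: [0,0,0,0,0]
  fingers: [0.1,0.1,0.1,0.1,0.1]

```text
clock: 57.05
eef_pos: [755.5, 93.0, 158.0]
tool_rot: [-3.128, -0.01, 3.071]
force: [0.3, -0.6, -1.4]
width: 14.6
```

```bash
python3 -c "
from fit import *
go(756,94,121,3.072)"
```

```text
clock 57.05 eef [755.5  93.  158. ] yaw 3.071 w 14.6 F [ 0.3 -0.6 -1.4] q7 0.86
SLIDE [-0.8  1.5 36.9] TURN -0.001 (rows 0.0) lenrows 0.6
```

play_rows:
  slide:
    - [-0.8,1.5,12]
    - [-0.8,1.5,24]
    - [-0.8,1.5,33]
    - [-0.8,1.5,37]
    - [-0.8,1.5,37]
  turn: [0,0,0,0,0]
  fingers: [0.1,0.1,0.1,0.1,0.1]

```text
clock: 57.68
eef_pos: [756.1, 94.0, 121.2]
tool_rot: [-3.128, -0.01, 3.071]
force: [0.1, -0.4, -1.2]
width: 14.4
```

```bash
python3 v.py v18.png
```

```text
clock 57.77 eef [756.3  94.2 121.6] yaw 3.071 w 14.5 F [ 0.1 -0.5 -1.1] q7 0.84
SLIDE [0. 0. 0.] TURN 0.000 (rows 0.0) lenrows 0.0
```

View pics/v18.png

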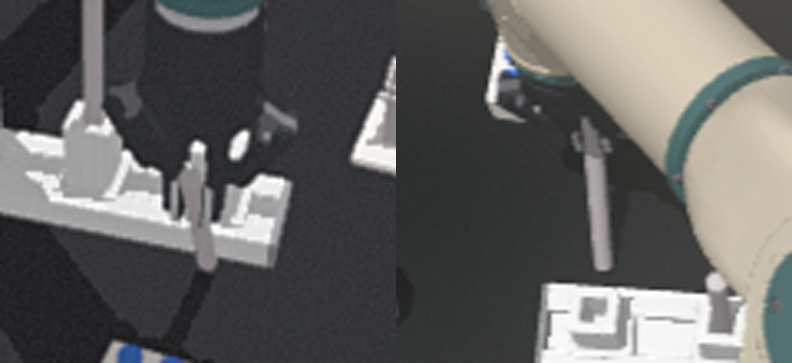

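play_rows:
  slide:
    - [10,0,0]
    - [16,0,0]
    - [23,0,-3]
    - [30,0,-6]
    - [37,0,-9]
  turn: [0,0,0,0,0]
  fingers: [0.1,0.1,0.1,0.1,0.1]

```text
clock: 58.4
eef_pos: [720.2, 96.6, 132.0]
tool_rot: [-3.128, -0.006, 3.071]
force: [5.2, -0.3, -0.7]
width: 14.5
```

play_rows:
  slide:
    - [7,0,-3]
    - [14,0,-5]
    - [21,0,-7]
    - [28,0,-8]
    - [36,0,-9]
  turn: [0,0,0,0,0]
  fingers: [0.1,0.1,0.1,0.1,0.1]

```text
clock: 59.02
eef_pos: [684.0, 99.4, 141.5]
tool_rot: [-3.129, -0.006, 3.071]
force: [3.7, -0.3, 0.5]
width: 14.4
```

play_rows:
  slide:
    - [8,0,0]
    - [16,0,0]
    - [16,0,0]
  turn: [0,0,0]
  fingers: [0.1,0.1,0.1]

```text
clock: 59.4
eef_pos: [666.9, 100.8, 141.5]
tool_rot: [-3.128, -0.008, 3.071]
force: [2.9, 0.2, -0.3]
width: 14.4
```

```bash
python3 rodm.py;  python3 v.py v19.png; python3 tops.py | grep 165
```

```text
rod n 171 [676.2 100.5  82.6] [0.029 0.013 0.999] tilt 1.8 z 36.0 127.0
clock 59.55 eef [667.3 100.6 141.1] yaw 3.071 w 14.0 F [ 1.8 -0.4 -1.1] q7 0.70
SLIDE [0. 0. 0.] TURN 0.000 (rows 0.0) lenrows 0.0
scene 165 n 76 t 164.7 cross 6.3 span 38.9 37.8 rect [164.6   4.7] ang 89.4 XY [624.5  97.6] rectXY [622.9  97.6]
scene -165 n 98 t -163.8 cross 2.8 span 40.0 41.0 rect [-163.9    2.3] ang 1.4 XY [ 598.3 -229.9] rectXY [ 597.7 -230. ]
top 165 n 112 t 165.4 cross 2.6 span 37.5 38.8 rect [165.5   2.1] ang 86.6 XY [620.9  98.5] rectXY [620.4  98.6]
top -165 few
```

View pics/v19.png

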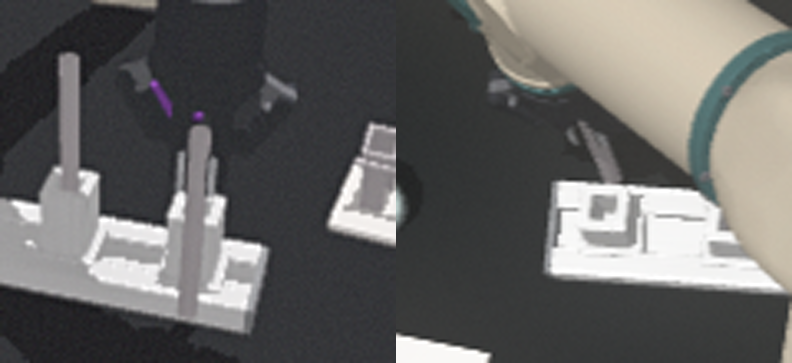

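```bash
python3 -c "
from fit import *
go(620.7,98.6,231,3.072)"
```

```text
clock 59.65 eef [667.4 100.6 141.1] yaw 3.071 w 14.7 F [ 1.6 -0.3 -0.7] q7 0.70
SLIDE [ 47.2  -6.5 -89.5] TURN -0.001 (rows 0.0) lenrows 1.6
```

play_rows:
  slide:
    - [-3,0,0]
    - [-3,0,-45]
    - [0,0,-90]
    - [30,-4,-90]
    - [47,-6.5,-90]
  turn: [0,0,0,0,0]
  fingers: [0.1,0.1,0.1,0.1,0.1]

```text
clock: 60.28
eef_pos: [619.1, 98.6, 231.7]
tool_rot: [-3.127, -0.01, 3.071]
force: [-0.5, -0.5, -1.9]
width: 14.8
```

```bash
python3 v.py v20.png; python3 rodm.py; python3 -c "
from fit import *
go(620.6,98.6,207,3.072)"
```

```text
clock 60.38 eef [618.8  98.2 231.4] yaw 3.072 w 14.5 F [-0.2 -0.  -0.6] q7 0.72
SLIDE [0. 0. 0.] TURN 0.000 (rows 0.0) lenrows 0.0
rod n 228 [626.9  97.8 161.8] [0.033 0.009 0.999] tilt 2.0 z 76.0 217.0
clock 60.42 eef [620.2  98.2 231.4] yaw 3.071 w 14.7 F [ 1.6  0.  -0.6] q7 0.72
SLIDE [-0.6  0.8 24.3] TURN -0.001 (rows 0.0) lenrows 0.4
```

View pics/v20.png

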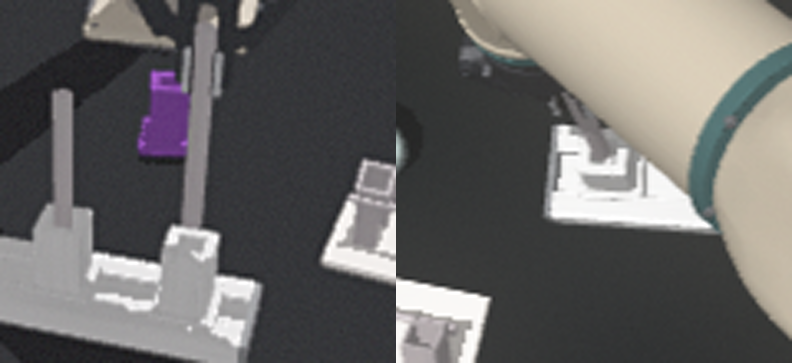

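play_rows:
  slide:
    - [-1.3,0.8,6]
    - [-1.3,0.8,12]
    - [-1.3,0.8,17]
    - [-1.3,0.8,21]
    - [-1.3,0.8,25]
  turn: [0,0,0,0,0]
  fingers: [0.1,0.1,0.1,0.1,0.1]

```text
clock: 61.05
eef_pos: [621.3, 98.6, 206.0]
tool_rot: [-3.127, -0.009, 3.071]
force: [0.8, 0.2, -0.6]
width: 14.5
```

```bash
python3 v.py v21.png
```

```text
clock 61.15 eef [621.1  98.4 205.8] yaw 3.071 w 14.4 F [ 0.   0.6 -0.1] q7 0.70
SLIDE [0. 0. 0.] TURN 0.000 (rows 0.0) lenrows 0.0
```

View pics/v21.png

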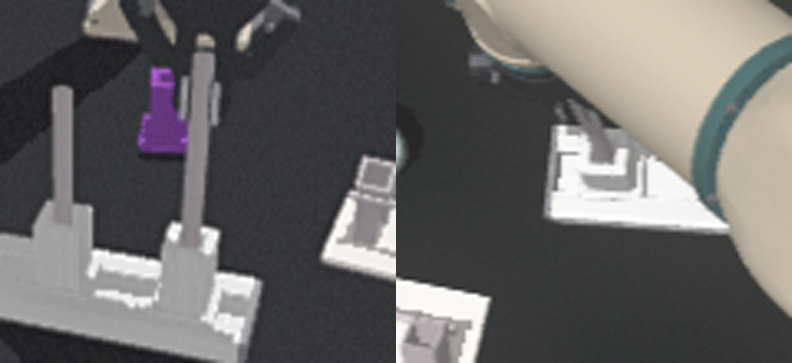

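play_rows:
  slide:
    - [0,0,7]
    - [0,0,14]
    - [0,0,20]
    - [0,0,26]
    - [0,0,30]
  turn: [0,0,0,0,0]
  fingers: [0.1,0.1,0.1,0.1,0.1]

```text
clock: 61.78
eef_pos: [620.7, 97.9, 175.3]
tool_rot: [-3.127, -0.01, 3.071]
force: [-0.4, 0.8, -0.4]
width: 14.7
```

play_rows:
  slide:
    - [0,0,5]
    - [0,0,10]
    - [0,0,14]
    - [0,0,17]
    - [0,0,18]
  turn: [0,0,0,0,0]
  fingers: [0.1,0.1,0.1,0.1,0.1]

```text
clock: 62.4
eef_pos: [620.4, 97.6, 157.2]
tool_rot: [-3.127, -0.01, 3.071]
force: [0.3, 0.1, -1.5]
width: 14.4
```

play_rows:
  slide:
    - [0,0,2]
    - [0,0,2.5]
    - [0,0,2.5]
    - [0,0,2.5]
    - [0,0,2.5]
  turn: [0,0,0,0,0]
  fingers: [0.1,0.3,0.45,0.45,0.45]

```text
clock: 63.02
eef_pos: [620.4, 97.7, 154.8]
tool_rot: [-3.127, -0.01, 3.071]
force: [0.5, 0.6, 0.4]
width: 38.4
```

play_rows:
  slide:
    - [0,0,-20]
    - [0,0,-50]
    - [0,0,-85]
    - [0,0,-120]
    - [0,0,-120]
  turn: [0,0,0,0,0]
  fingers: [0.45,0.45,0.45,0.45,0.45]

```text
clock: 63.65
eef_pos: [623.3, 100.9, 279.4]
tool_rot: [-3.13, -0.003, 3.071]
force: [-0.4, -0.2, 0.5]
width: 38.6
```

play_rows:
  slide:
    - [50,0,0]
    - [100,0,0]
    - [150,0,0]
    - [170,0,0]
    - [170,0,0]
  turn: [0,0,0,0,0]
  fingers: [0.45,0.45,0.45,0.45,0.45]

```text
clock: 64.28
eef_pos: [452.7, 112.6, 280.4]
tool_rot: [-3.128, -0.003, 3.073]
force: [0.1, -0.6, 0.2]
width: 38.0
```

```bash
python3 chk.py fin; python3 -c "
from fit import *
im,d,P=look('scene'); z=P[...,2]
cv2.imwrite('pics/fc.png',cv2.resize(im[160:260,165:330],None,fx=4.8,fy=4.8,interpolation=2))
t,_,_=look('top'); cv2.imwrite('pics/fct.png',cv2.resize(t[130:195,175:345],None,fx=4.6,fy=4.6,interpolation=2))
for X,Y in((600,-123),(611,-10),(621,98)):
  m=(z>95)&(z<225)&(abs(P[...,0]-X)<30)&(abs(P[...,1]-Y)<30)
  q=P[m];c=q.mean(0); v=np.linalg.svd(q-c)[2][0]; v*=np.sign(v[2]); print(len(q),c.round(1),v.round(3),q[:,2].max())
"
```

```text
scene 165 n 264 rect c [623.6  98.1] exp 618.2 98.3 sz [39.8 43.2] ang 85.5 ztop 90.0
scene 55 n 262 rect c [615.  -10.6] exp 610.6 -11.4 sz [40.4 42.1] ang 85.8 ztop 89.6
scene -55 n 254 rect c [ 601.5 -124.6] exp 603.0 -121.2 sz [41.9 42. ] ang 82.1 ztop 90.3
scene -165 n 255 rect c [ 598.7 -230.2] exp 595.4 -230.9 sz [41.3 44.3] ang 86.8 ztop 88.7
top 165 n 198 rect c [620.7  98.9] exp 618.2 98.3 sz [41.3 41. ] ang 87.0 ztop 91.8
top 55 n 179 rect c [610.4  -9.4] exp 610.6 -11.4 sz [39.8 40.5] ang 85.5 ztop 92.3
top -55 n 176 rect c [ 597.4 -122.9] exp 603.0 -121.2 sz [39.9 40.6] ang 81.9 ztop 91.8
top -165 n 213 rect c [ 596.5 -228.9] exp 595.4 -230.9 sz [40.6 41.1] ang 85.7 ztop 91.3
clock 64.38 eef [454.8 112.7 280.2] yaw 3.071 w 38.4 F [-0.4  0.8 -0.1] q7 0.61
SLIDE [0. 0. 0.] TURN 0.000 (rows 0.0) lenrows 0.0
212 [ 602.6 -122.1  156.8] [-0.013 -0.01   1.   ] 211.06610423919517
230 [616.7 -10.1 156.2] [-0.01   0.004  1.   ] 210.19369554296793
245 [624.6  95.6 156.9] [-0.029 -0.01   1.   ] 209.40424930152955
```

View pics/fc.png

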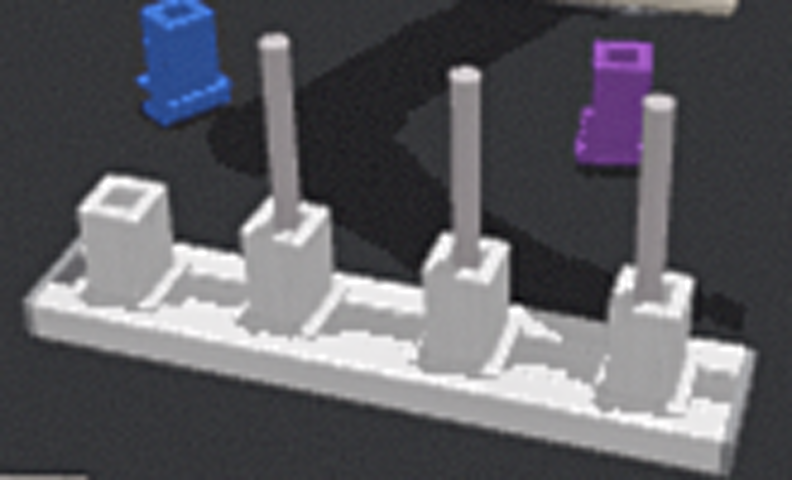

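View pics/fct.png

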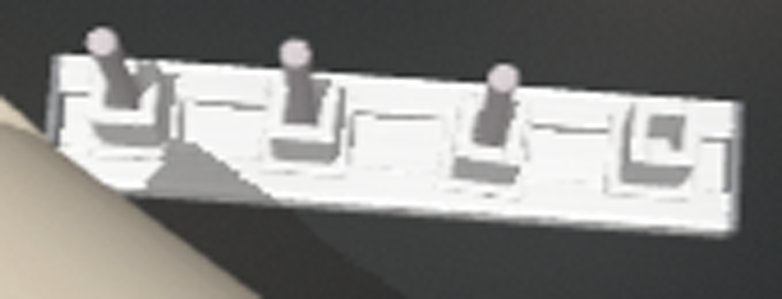

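View pics/finscene.png

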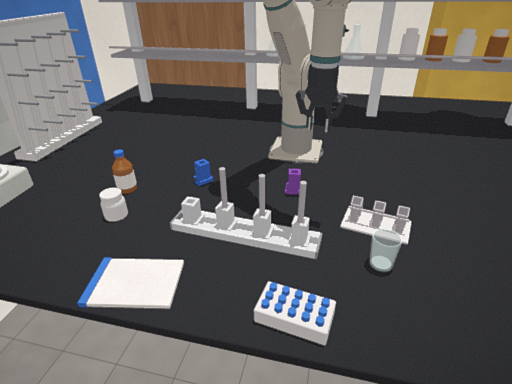

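```bash
python3 -c "
from cell import ctrl
print(ctrl.finish_job())"
```

```text
the job is handed in; nothing more can be done
None
```

All four white sockets are seated in the rail and turned a quarter turn, and all three rods stand upright in them. I handed the job in at about 64 s of the 208 s allowed. `finish_job` gives no verdict, so I don't know the official result.

I worked out each socket's head direction from the camera silhouettes. Rods could only be gripped leaning, so I tipped each one upright by pushing its foot against the side of the rail.

- **One failed attempt:** I first tried to tip the first rod upright inside a socket hole. It slipped out without harm, and I switched to the rail side.
- **Sockets:** the cup tops read 89–90 mm in the scene camera (89 mm is fully seated). The heads lie across the slot within about 0.1 rad. The fourth socket, at the end of the rail near the jar, is left empty.
- **Rods:** the tops read 209–211 mm (209 mm is fully down), and they lean no more than about 0.03 rad.
- **Bystanders:** the bottle, jar, beaker and the blue and purple look-alikes look unmoved in the last picture.
- **Disagreement between cameras:** the two cameras differed by 2–5 mm on how far each socket sits from the slot's centre line, with readings between about -5 and +6 mm. The limit is 6 mm, but the neck's play in the slot allows only about 3.5 mm.
- **Knock:** I saw no socket knocked aside during the run.

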